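# Fit the filter cartridge, lock it, and hold the test gauge on the nipple

## Task

Put the orange-topped filter cartridge fully home in the pocket of the gas filter station and swing the red locking lever shut over it. Then pick up the test gauge and press its coupler squarely onto the tilted brass test nipple until the sprung collar snaps fully down. Finish while still holding the gauge pressed there, collar fully down, and leave the bottle, the tube rack and the jar where they are.

Things in the scene. Friction and masses are not known exactly. Their poses are not given: they have to be found in the camera images.
- cartridge_mid (a point): Centre (half-way up) of the loose, upright filter cartridge: 40 mm (its x) by 30 mm (its y), 70 mm tall (z up), white with an orange top 22 mm deep, about 0.12 kg; a half turn makes no difference. Take it across the 30 mm side near the top: the lowest 25 mm go into the pocket.
- pocket (a point): Centre of the mouth of the pocket in the station's blue block (76 x 66 mm), 52 mm above the bench, axes as station. The pocket is 43 mm along x, 33 mm along y, 25 mm deep. A cartridge fully home has its centre 10 mm above this point. The lever's post (18 mm diameter, top 101 mm above the bench) stands 55 mm from here along x.
- lever_pivot (a point): Point on the locking lever's upright hinge axis, at mid-thickness of the lever arm, 107.5 mm above the bench; it does not turn with the lever (same axes as station).
- lever_knob (a point): Centre of the black upright knob (18 mm diameter, 17 mm tall) on the end of the red lever arm, 100 mm from the hinge axis; its top is 134 mm above the bench. The arm is a flat bar 18 mm wide, 102.5 to 112.5 mm above the bench; shut, it passes 5 mm over a fully home cartridge. The frame turns with the lever: x points from the knob to the hinge.
- lever (a joint): Swing of the locking lever in rad: 0 is shut (arm over the cartridge, knob in front of the pocket, at an end stop), growing as it opens; seen from above it opens clockwise, towards the +y side of the station, and it starts open, at about 1.6 to 1.9. Stiff, stays where it is left; a push of about 1 N on the knob moves it.
- gauge_grip (a point): Centre of the loose test gauge's grip: a black square stem 24 x 24 mm, 50 mm long (along z). Below it is a round steel coupler head, 38 mm diameter, 40 mm long, its mouth 65 mm from here. A round dial (40 mm diameter, 14 mm thick) is beside the head on +x, 46 mm off the axis and 33 mm below here, so grip the y sides. It starts standing upright on its mouth, z up; 0.26 kg.
- gauge_mouth (a point): Centre of the open mouth of the gauge's coupler, on its axis, same axes as gauge_grip. The bore is 19 mm wide and 24 mm deep, its first 4 mm widened to 25 mm.
- nipple_tip (a point): Tip of the brass test nipple of the station. z points out along the nipple, which leans 30 degrees from upright towards the station's front; y as the station's. It is 15 mm in diameter and 26 mm long, tapering to 8 mm over its last 7 mm. Round it is a steel sprung collar, 30 mm in diameter, its flat top 10 mm below the tip along z at rest, 18 mm when fully down.
- collar (a joint): How far the sprung collar is pushed down the nipple, m: 0 at rest, 0.008 at its stop, pushed by the coupler's rim. Its over-centre spring resists with 13 N at the start of the travel, easing to 7 N at the stop, so it gives way with a snap; let go, it pushes the coupler back off. A green pin in a black ring on the base plate's front rises 10 mm as it goes down.
- reagent: Loose amber bottle, 60 mm diameter, 115 mm tall, origin at its underside; leave alone.
- tube_rack: Loose grey two-deck rack with capped glass tubes fixed in it, 70 x 140 mm (x, y), 75 mm tall, origin at its underside; leave alone.
- jar: Loose white jar with red lid, 64 mm diameter, 70 mm tall, origin at its underside; leave alone.
- station: Gas filter station, fixed to the bench: aluminium base plate 160 mm (x) by 240 mm (y), 12 mm thick, origin at the centre of its underside, z up, front towards -x. The pocket is 70 mm along +y, the test nipple 70 mm along -y, a pipe between them.
Mind the look-alikes: they are no part of the job. Of the things that look like the part that bears gauge_grip, take the one that is farthest to the robot's left at the start.

How it is judged:
On the way, in this order (a step that is already met when the one before it is completed fails the run):
1. the cartridge is fully home in the pocket (z of cartridge_mid in the frame of pocket below 0.013 m and horizontal distance between cartridge_mid and pocket below 0.005 m), for 0.1 s.
2. the locking lever is shut over the cartridge (value of joint lever below 0.12 rad and z of cartridge_mid in the frame of pocket below 0.013 m), for 0.1 s.
3. the gauge's coupler has pressed the collar through its snap (value of joint collar above 0.0065 m and contact force between gauge and station above 4 N and angle between the z axis of gauge_mouth and the z axis of nipple_tip, either way round below 0.12 rad), for 0.2 s.
At the end, for the whole second after the job is handed in: Cartridge home (3 mm in depth, 5 mm sideways), lever shut (under 0.12 rad); fingers hold the gauge still on the nipple, square within 0.12 rad, mouth 14 mm or more below the tip, pushing the collar with over 4 N and down by over 6.5 of 8 mm, through the last second (all of step 2 and all of step 3 and horizontal distance between cartridge_mid and pocket below 0.005 m and contact force between the fingers and gauge above 2 N and z of gauge_mouth in the frame of nipple_tip below -0.014 m and linear speed of gauge below 0.02 m/s); the arm keeps its last pose, push and grip.
It fails at once if a bystander (bottle, tube rack or jar) is shifted by more than 30 mm or tipped (distance of any of reagent, tube_rack, jar from where it was at the start of the episode above 0.03 m or angle between any of reagent, jar's own z axis and vertical above 0.5 rad).
It also fails if it takes over 72 s, if anything falls off the work surface, if the arm or the gripper's body presses on something with over 40 N, if the wrist force passes 120 N, or if a joint passes its speed limit or range.

## Robot

A 7-joint arm with a two-finger parallel gripper is mounted at the origin on the work surface. World frame = base frame: x ahead of the robot, y to its left, z up, the work surface at z = 0. Lengths are in m, angles in rad, forces in N, time in s.
With the tool pointing down it reaches from about 0.4 to 0.875 m from the base axis. Payload 19.3 kg.
Tool frame: the origin (TCP) lies between the finger pads; the fingertips stand 17 mm ahead of it and the grasp point (between the pads) lies 2 mm behind it; x points along the fingers, y is the direction in which the jaws open and shut, and the axes are right-handed (so a half turn about x gives the same grasp; the last joint's range is limited). The gripper opens to 85 mm and grips with 20 to 120 N. Pads are 22 mm wide; open, the fingers measure 114 mm over their backs; the gripper's body (76 mm by 85 mm) begins 54 mm behind the grasp point. The pads swing forward as they close: fully open they stand 13 mm farther back than shut.
Start: joints at [-1.33, 0.521, -0.036, 1.599, 0.021, 1.021, -0.113], TCP at [0.191, 0.595, 0.248] pointing down, gripper open.
Joint ranges: [-2.91, 2.91], [-0.3, 2.13], [-1.5, 1.42], [0.17, 2.43], [-1.26, 4.41], [0.16, 1.93], [-2.52, 2.52]. Speed limits (rad/s): [1.89, 1.89, 2.39, 2.39, 3.01, 3.01, 3.01].

## Interface

Orientations are given as [roll, pitch, yaw] about the fixed x, y, z axes, in that order (R = Rz(yaw) Ry(pitch) Rx(roll)).
In Python, from workcell import bot gives the robot as it stands.
- The arm moves only by the shell command python3 -m creep 'ROWS' [FORCE]. ROWS is JSON, a list of rows, each an object of numbers: "wx", "wy", "wz": the turn, a rotation vector about the tool's x, y, z in degrees; "tx", "ty", "tz": the shift along the tool's x, y, z in m; "claw": the closure, from 0 (fully open) to 1 (shut). A call has 1 to 8 rows; each row is the pose to reach, as a shift and turn from the pose measured when the call began, along the tool's axes at that moment; what a row does not reach only later rows make up. A row lasts 1/10 s, in which the tool goes at most 50 mm and 8.59 degrees, less where a joint would pass 70% of its speed; a pose out of reach is approached as far as the arm can. A call with a gripper value outside its range is refused whole. The fingers move at their own pace and stop on an object; FORCE is the grip in N (left out, the last holds). Time passes only in rows, so rows that repeat a pose let the fingers close. It gives the time, the measured TCP pose, the force and the opening at its end, in the units of the state.
- bot.observe(): the state, without advancing time (a new reading comes with each control period).
- bot.grab_frame(name): name is "side" or "top"; returns the picture (384x512x3 uint8, blue, green, red); there is no depth.
- bot.get_calibration(name): a dict with "fx", "fy", "cx", "cy" (pixels), "R" (3x3) and "t" (3): a world point X has camera coordinates R X + t. Camera axes: x right, y down, z forward; pixel columns grow to the right and rows downward; lengths in m; the calibration is good to about 2 mm. A picture is of the moment at which its call begins. get_calibration takes no time and is no camera call.
- bot.job_done(): hands the job in, once; it reports no verdict.
The state is a dict: "clock": time; "qpos": joint angles; "qd": joint speeds; "joint_efforts": joint torques, N m; "position": TCP position; "tool_rot": TCP orientation; "force": force on the tool from outside, world axes, zero at the start; "moment": the same for the moment, N m; "grip_width": finger opening in m.
Only numpy, scipy, OpenCV 4.12 (cv2) and the standard library are available. Lean on these libraries where they do the work, as an engineer would, in place of code of your own. Each camera call takes 0.05 s, during which the arm holds its last target.

## Working session

There is one attempt and no reset: what is moved stays moved. The work goes in short steps, Python scripts to look and compute and a shell command to move; the robot and the scene stay as the last step left them, time stands still between calls to the robot, and variables do not carry over. Pictures are saved under pics/ and viewed, and the job is handed in when it is done.

```bash
ls; mkdir -p pics; python3 - <<'E'
from workcell import bot
import cv2
print(bot.observe())
for n in ("side","top"):
    cv2.imwrite(f"pics/{n}0.png",bot.grab_frame(n)); c=bot.get_calibration(n); print(n,c)
E
```

```text
pics
{'clock': 0.0, 'qpos': array([-1.33023617,  0.52202019, -0.03633465,  1.60000789,  0.02117892,
        1.02108226, -0.11280268]), 'qd': array([-8.31280661e-04,  8.03784681e-04,  1.24462442e-03, -2.83282333e-05,
       -6.36215818e-04, -2.14903484e-03, -9.69972836e-04]), 'joint_efforts': array([-2.50098812e-03, -9.27095246e+01,  1.97887123e+00, -3.69944715e+01,
        1.76667713e-02,  7.94260937e-03, -1.53627280e-05]), 'position': array([0.19104152, 0.59475365, 0.24772182]), 'tool_rot': array([-1.51874435,  1.56966267, -1.82952191]), 'force': array([-0.38062434,  1.08210721,  0.80568143]), 'moment': array([ 0.00033856,  0.02630926, -0.02156177]), 'grip_width': 0.08551588457829552}
side {'fx': 465.3939332911697, 'fy': 465.3939332911697, 'cx': 251.82499525667615, 'cy': 193.94030355449007, 'R': array([[ 9.56885994e-01, -2.90463702e-01, -1.80545077e-04],
       [-2.26176307e-01, -7.44711219e-01, -6.27892888e-01],
       [ 1.82245639e-01,  6.00862745e-01, -7.78299742e-01]]), 't': array([-0.49423926,  0.19541575,  1.20546357])}
top {'fx': 369.42406115640046, 'fy': 369.42406115640046, 'cx': 250.25289071876685, 'cy': 185.1765004986157, 'R': array([[-0.01649012, -0.99985975, -0.00292342],
       [-0.99718908,  0.01665967, -0.07305068],
       [ 0.07308914,  0.00171059, -0.99732395]]), 't': array([0.02488334, 0.52912178, 1.26801515])}
```

View pics/side0.png

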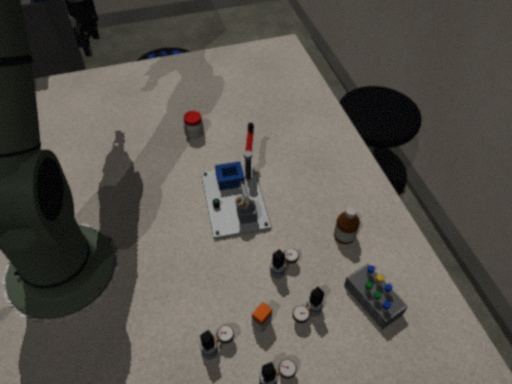

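View pics/top0.png

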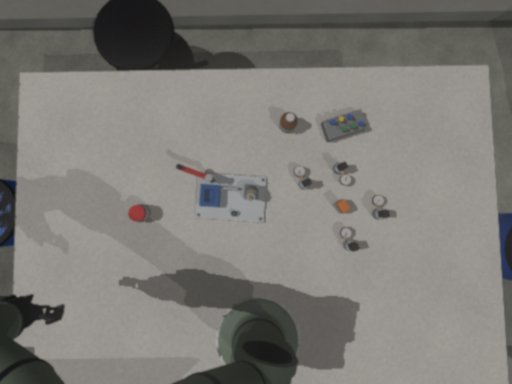

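The top view shows the station around (231,200), four gauges, and the cartridge at about (343,206). The gauge farthest left is at about (305,181). I'll enlarge the crops next.

```bash
cat > h.py <<'E'
import numpy as np, cv2
from workcell import bot
from scipy.spatial.transform import Rotation as Rot
from scipy.optimize import least_squares
def crop(src,u0,v0,w,h,s,out):
    im=cv2.imread(src) if isinstance(src,str) else src
    c=cv2.resize(im[v0:v0+h,u0:u0+w],None,fx=s,fy=s,interpolation=cv2.INTER_CUBIC)
    c=cv2.convertScaleAbs(c,alpha=1.4,beta=10)
    for k in range(0,w,10):
        cv2.putText(c,str(u0+k),(k*s,8),0,.3,(0,255,255),1); cv2.line(c,(k*s,10),(k*s,14),(0,255,255),1)
    for k in range(0,h,10):
        cv2.putText(c,str(v0+k),(0,k*s+3),0,.3,(0,255,255),1)
    cv2.imwrite(out,c)
def proj(n,X):
    c=bot.get_calibration(n); p=c['R']@np.asarray(X,float)+c['t']
    return np.array([c['fx']*p[0]/p[2]+c['cx'],c['fy']*p[1]/p[2]+c['cy']])
def ray(n,u,v,z):
    c=bot.get_calibration(n); d=c['R'].T@np.array([(u-c['cx'])/c['fx'],(v-c['cy'])/c['fy'],1]); o=-c['R'].T@c['t']
    return o+d*(z-o[2])/d[2]
E
python3 - <<'E'
from h import *
crop('pics/top0.png',165,150,115,85,6,'pics/t_st.png')
crop('pics/top0.png',285,150,115,105,5,'pics/t_g.png')
crop('pics/side0.png',190,110,100,130,4,'pics/s_st.png')
crop('pics/side0.png',195,235,140,149,4,'pics/s_g.png')
E
```

```text
(no output)
```

View pics/t_st.png

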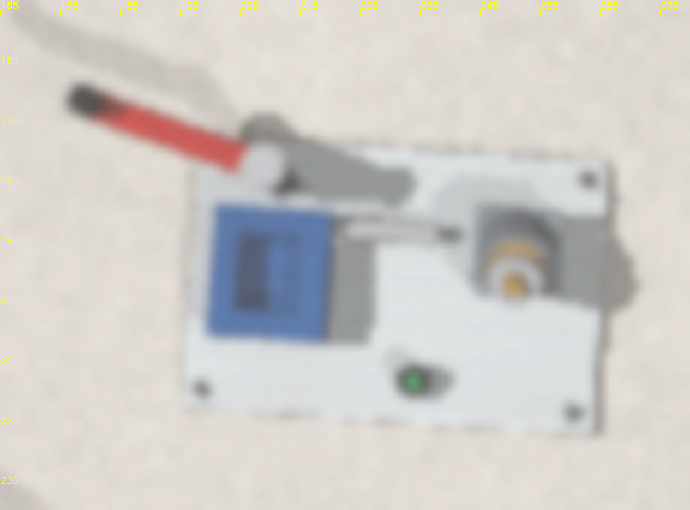

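View pics/t_g.png

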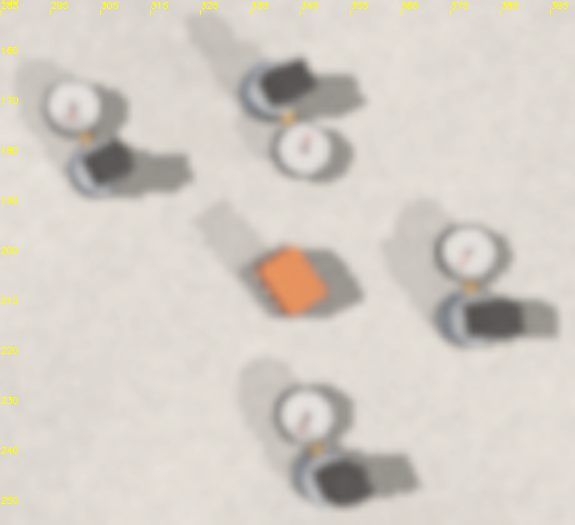

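View pics/s_st.png

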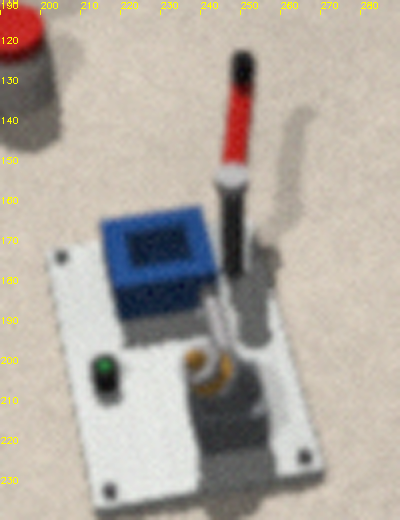

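View pics/s_g.png

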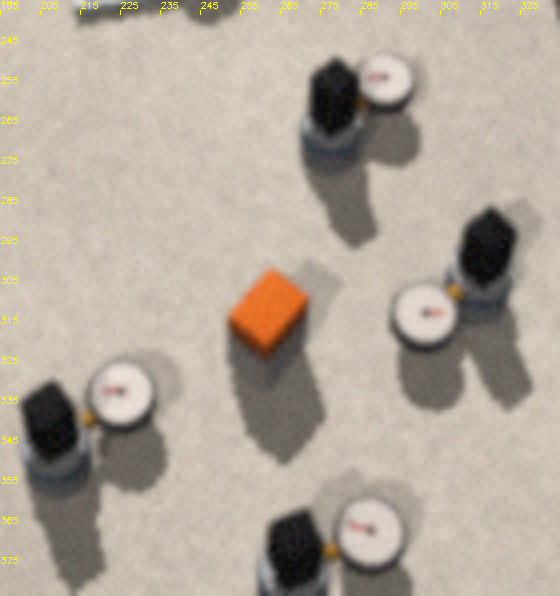

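```bash
cat > fit.py <<'E'
from h import *
from scipy.optimize import minimize
S=6
def box(lx,ly,z0,z1): return np.array([[sx*lx/2,sy*ly/2,z] for sx in(-1,1) for sy in(-1,1) for z in(z0,z1)])
def P2(n,X):
    c=bot.get_calibration(n); p=X@c['R'].T+c['t']
    return np.c_[c['fx']*p[:,0]/p[:,2]+c['cx'],c['fy']*p[:,1]/p[:,2]+c['cy']]
def mask(im,fn,win):
    u0,v0,w,h=win
    c=cv2.resize(im[v0:v0+h,u0:u0+w],None,fx=S,fy=S,interpolation=cv2.INTER_CUBIC)
    return fn(c.astype(int),cv2.cvtColor(c,cv2.COLOR_BGR2HSV)).astype(np.uint8)
def fit(items,x0):
    "items: (cam, mask, win, ptsfun(x)->Nx3); hull vs mask mismatch"
    def cost(x):
        t=0
        for n,m,w,f in items:
            q=(P2(n,f(x))-[w[0],w[1]]+.5)*S-.5
            h=cv2.convexHull((q*16).round().astype(np.int32))
            r=np.zeros_like(m); cv2.fillConvexPoly(r,h,1,cv2.LINE_8,4)
            t+=(r!=m).sum()/max(1,m.sum())
        return t
    best=None
    for k in range(4):
        d=np.array([.006,.006,.2][:len(x0)])
        sim=np.array([x0]+[x0+d*(1 if k%2 else -1)*np.eye(len(x0))[i] for i in range(len(x0))])
        r=minimize(cost,x0,method='Nelder-Mead',options=dict(initial_simplex=sim,xatol=1e-5,fatol=1e-5,maxiter=400))
        if best is None or r.fun<best.fun: best=r
        x0=best.x
    return best.x,best.fun
def pose(x,pts):
    c,s=np.cos(x[2]),np.sin(x[2]); return pts@np.array([[c,s,0],[-s,c,0],[0,0,1]])+[x[0],x[1],0]
E
python3 - <<'E'
from fit import *
T=cv2.imread('pics/top0.png');Sd=cv2.imread('pics/side0.png')
blue=lambda c,h:(abs(h[...,0].astype(int)-110)<14)&(h[...,1]>110)
org=lambda c,h:(h[...,0]<18)&(h[...,1]>120)
wt=(190,175,45,45);ws=(205,150,50,50)
mt,ms=mask(T,blue,wt),mask(Sd,blue,ws)
B=box(.076,.066,.012,.052)+[0,0,0]
x0=np.r_[ray('top',210,195.5,.052)[:2],0]
for lab,it in(('both',[('top',mt,wt),('side',ms,ws)]),('top',[('top',mt,wt)]),('side',[('side',ms,ws)])):
    print('block',lab,fit([(a,b,w,lambda x:pose(x,B)) for a,b,w in it],x0))
wt=(325,190,35,35);ws=(240,290,45,45)
mt,ms=mask(T,org,wt),mask(Sd,org,ws)
C=box(.04,.03,.048,.07)
for a0 in (.5,2.1):
  x0=np.r_[ray('top',343,206,.07)[:2],a0]
  for lab,it in(('both',[('top',mt,wt),('side',ms,ws)]),('top',[('top',mt,wt)]),('side',[('side',ms,ws)])):
    print('cart',lab,fit([(a,b,w,lambda x:pose(x,C)) for a,b,w in it],x0))
# plate corners check
for n,pts in(('top',[(266.3,176.7),(265,222),(195.8,218)]),('side',[(202.5,172.5),(214.2,237.5),(270.7,228.7)])):
    for p in pts: print(n,p,ray(n,*p,.012))
E
```

```text
block both (array([ 0.49565062,  0.15798346, -0.18100794]), np.float64(1.093752554799554))
block top (array([ 0.49573846,  0.15335024, -0.15391582]), np.float64(0.9166190094933089))
block side (array([ 0.49575415,  0.15883491, -0.17719162]), np.float64(0.1734139543672351))
cart both (array([ 0.45184992, -0.29175004,  0.57992807]), np.float64(0.4158388285623224))
cart top (array([ 0.45218214, -0.29377408,  0.39470413]), np.float64(0.30367929708951125))Traceback (most recent call last):
  File "<stdin>", line 17, in <module>
  File "fit.py", line 26, in fit
    r=minimize(cost,x0,method='Nelder-Mead',options=dict(initial_simplex=sim,xatol=1e-5,fatol=1e-5,maxiter=400))
    res = _minimize_neldermead(fun, x0, args, callback, bounds=bounds,
                               **options)
    fxcc = func(xcc)
    fx = function(np.copy(x), *(wrapper_args + args))
  File "fit.py", line 17, in cost
    q=(P2(n,f(x))-[w[0],w[1]]+.5)*S-.5
       ~~^^^^^^^^
  File "fit.py", line 6, in P2
    c=bot.get_calibration(n); p=X@c['R'].T+c['t']
ValueError: time passes only in moves, steps and waits
```

```bash
python3 - <<'E'
from workcell import bot
import pickle
pickle.dump({n:bot.get_calibration(n) for n in("side","top")},open('cal.pkl','wb')); print(bot.observe()['clock'])
E
sed -i 's/bot.get_calibration(n)/CAL[n]/' h.py fit.py; sed -i "1a import pickle; CAL=pickle.load(open('cal.pkl','rb'))" h.py
python3 - <<'E'
from fit import *
T=cv2.imread('pics/top0.png');Sd=cv2.imread('pics/side0.png')
for im,l in((T,[(210,190),(200,200),(208,197),(215,203),(343,206),(340,200),(346,208),(352,206),(336,206)]),(Sd,[(218,168),(226,171),(223,180),(235,165),(240,175),(262,312),(256,316),(268,312),(262,326)])):
    h=cv2.cvtColor(im,cv2.COLOR_BGR2HSV)
    for u,v in l: print((u,v),im[v,u],h[v,u])
E
```

```text
0.1
(210, 190) [101  73  58] [110 109 101]
(200, 200) [119  90  74] [109  96 119]
(208, 197) [82 64 55] [110  84  82]
(215, 203) [116  81  61] [109 121 116]
(343, 206) [ 60  98 157] [ 12 158 157]
(340, 200) [ 83  96 122] [ 10  82 122]
(346, 208) [ 60  97 157] [ 11 158 157]
(352, 206) [ 96 100 103] [ 17  17 103]
(336, 206) [ 92  98 107] [ 12  36 107]
(218, 168) [94 51 23] [108 193  94]
(226, 171) [35 16  6] [110 211  35]
(223, 180) [83 44 19] [108 197  83]
(235, 165) [70 37 11] [107 215  70]
(240, 175) [94 47 19] [109 203  94]
(262, 312) [ 18  74 157] [ 12 226 157]
(256, 316) [ 17  61 139] [ 11 224 139]
(268, 312) [ 19  63 143] [ 11 221 143]
(262, 326) [44 45 48] [ 8 21 48]
```

```bash
cat >> fit.py <<'E'
def big(m):
    cs,_=cv2.findContours(m,cv2.RETR_EXTERNAL,cv2.CHAIN_APPROX_NONE); c=max(cs,key=cv2.contourArea)
    r=np.zeros_like(m); cv2.drawContours(r,[c],-1,1,-1); return r
def over(m,w,n,im,pts,out):
    c=cv2.resize(im[w[1]:w[1]+w[3],w[0]:w[0]+w[2]],None,fx=S,fy=S,interpolation=cv2.INTER_CUBIC)
    cs,_=cv2.findContours(m,cv2.RETR_EXTERNAL,cv2.CHAIN_APPROX_NONE); cv2.drawContours(c,cs,-1,(0,255,0),1)
    q=(P2(n,pts)-[w[0],w[1]]+.5)*S-.5; h=cv2.convexHull(q.round().astype(np.int32)); cv2.polylines(c,[h],True,(0,0,255),1)
    return c
blue=lambda lo:(lambda c,h:(abs(h[...,0].astype(int)-110)<16)&(h[...,1]>lo))
org=lambda lo:(lambda c,h:((h[...,0]<22)|(h[...,0]>170))&(h[...,1]>lo))
E
cat > m1.py <<'E'
from fit import *
T=cv2.imread('pics/top0.png');Sd=cv2.imread('pics/side0.png')
tiles=[]
def run(name,pts,wt,ws,ft,fs,x0s):
    mt,ms=big(mask(T,ft,wt)),big(mask(Sd,fs,ws))
    I=[('top',mt,wt),('side',ms,ws)]
    for lab,it in(('both',I),('top',I[:1]),('side',I[1:])):
        b=min((fit([(a,m,w,lambda x:pose(x,pts)) for a,m,w in it],x0) for x0 in x0s),key=lambda r:r[1])
        print(name,lab,b[0].round(4),round(b[1],3))
        if lab=='both': xb=b[0]
    tiles.extend([over(mt,wt,'top',T,pose(xb,pts),0),over(ms,ws,'side',Sd,pose(xb,pts),0)])
    return xb
run('block',box(.076,.066,.012,.052),(190,175,45,45),(205,150,45,45),blue(60),blue(120),[np.r_[ray('top',210,195.5,.052)[:2],-.05]])
run('cart',box(.04,.03,.048,.07),(325,190,35,35),(240,290,35,35),org(80),org(120),[np.r_[ray('top',343,206,.07)[:2],a] for a in(.5,2.1)])
H=max(t.shape[0] for t in tiles)
cv2.imwrite('pics/fit1.png',cv2.resize(np.vstack([np.hstack(tiles[:2]),cv2.copyMakeBorder(np.hstack(tiles[2:]),0,0,0,tiles[0].shape[1]*2-tiles[2].shape[1]*2,0)]),None,fx=1.2,fy=1.2))
E
python3 m1.py
```

```text
block both [ 0.4959  0.1566 -0.1515] 0.303
block top [ 0.4958  0.156  -0.1216] 0.105
block side [ 0.496   0.1588 -0.1797] 0.187
cart both [ 0.4517 -0.2929  0.5919] 0.23
cart top [ 0.4521 -0.2942  0.5701] 0.061
cart side [ 0.4517 -0.2912  0.6441] 0.094
```

View pics/fit1.png

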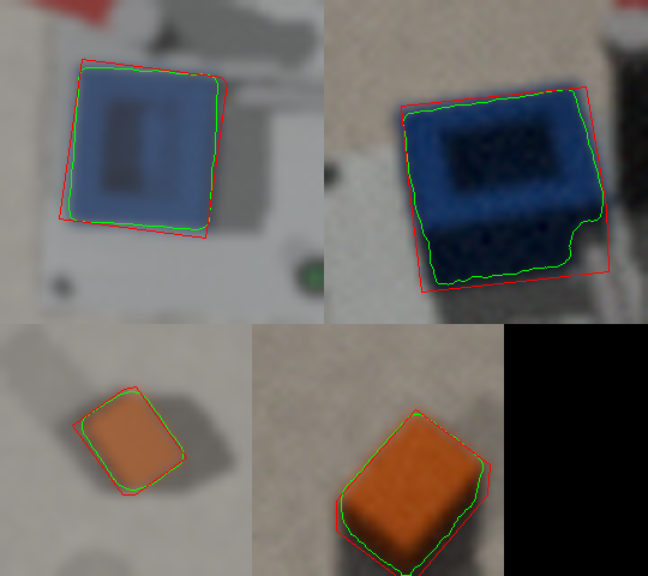

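```bash
python3 - <<'E'
from fit import *
T=cv2.imread('pics/top0.png');Sd=cv2.imread('pics/side0.png')
crop(T,188,168,84,62,9,'pics/t_st2.png')
c=cv2.cvtColor(T,cv2.COLOR_BGR2HSV)
L={}
for n,pts in(('top',[(266.3,176.7),(265,222),(195.8,218)]),('side',[(202.5,172.5),(214.2,237.5),(270.7,228.7)])):
    for p in pts: print(n,p,ray(n,*p,.012).round(4))
PL=np.array([[-.08,.12],[-.08,-.12],[.08,-.12]])
D=[('top',(195.8,218),0),('top',(265,222),1),('top',(266.3,176.7),2),('side',(202.5,172.5),0),('side',(214.2,237.5),1),('side',(270.7,228.7),2)]
D+=[('top',p,q) for p,q in zip([(201.2,184.2),(220.3,185.5),(219.2,206.7),(199.5,205.5)],[(.038,.033),(.038,-.033),(-.038,-.033),(-.038,.033)])]
D+=[('side',p,q) for p,q in zip([(215.5,165),(240,161.5),(244.2,178),(219.5,182.5)],[(-.038,.033),(.038,.033),(.038,-.033),(-.038,-.033)])]
def res(x):
    r=[]
    for n,p,k in D:
        X=np.r_[PL[k],.012] if isinstance(k,int) else np.r_[k[0],k[1]+.07,.052]
        r.append((P2(n,pose(x,X[None]))[0]-p))
    return np.array(r)
for sel in(range(14),[0,1,2,6,7,8,9],[3,4,5,10,11,12,13]):
    s=least_squares(lambda x:res(x)[list(sel)].ravel(),[.5,.09,-.1]); x=s.x
    print(x.round(4),'pocket',pose(x,np.array([[0,.07,0]])).round(4),'nip',pose(x,np.array([[0,-.07,0]])).round(4)); print(res(x)[list(sel)].round(1).tolist())
E
```

```text
top (266.3, 176.7) [ 0.5589 -0.0407  0.012 ]
top (265, 222) [ 0.4007 -0.0331  0.012 ]
top (195.8, 218) [0.4185 0.2077 0.012 ]
side (202.5, 172.5) [0.4252 0.2097 0.012 ]
side (214.2, 237.5) [ 0.4023 -0.0274  0.012 ]
side (270.7, 228.7) [ 0.5569 -0.0443  0.012 ]
[ 0.4901  0.0834 -0.0845] pocket [[0.496  0.1532 0.    ]] nip [[0.4842 0.0137 0.    ]]
[[-0.6, -0.6], [-1.1, 0.1], [0.6, -0.2], [-1.5, 0.3], [-0.6, 0.8], [0.8, -0.7], [-0.1, -1.0], [0.2, -1.0], [-0.4, 0.1], [-0.1, 0.0], [-0.6, 0.8], [0.4, 0.3], [0.6, 0.4], [-0.9, 0.1]]
[ 0.4892  0.0829 -0.0721] pocket [[0.4942 0.1527 0.    ]] nip [[0.4841 0.0131 0.    ]]
[[-0.2, 0.1], [-0.6, -0.0], [0.5, -0.4], [-0.1, -0.4], [0.2, -0.6], [-0.1, 0.6], [0.2, 0.7]]
[ 0.4909  0.0842 -0.0944] pocket [[0.4975 0.1539 0.    ]] nip [[0.4843 0.0145 0.    ]]
[[-1.0, -0.2], [-0.8, 0.3], [0.6, -0.7], [-0.1, 0.4], [0.9, 0.1], [1.0, 0.2], [-0.6, -0.3]]
```

View pics/t_st2.png

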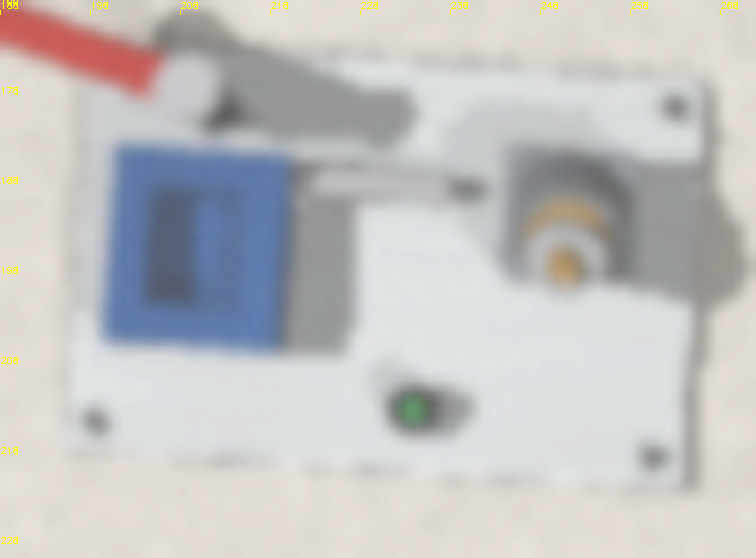

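```bash
python3 - <<'E'
from fit import *
print('dial top',ray('top',299.5,171.1,.039).round(4),'side',ray('side',290.9,254.7,.039).round(4))
print('grip top',ray('top',306.8,182,.09).round(4))
T=cv2.imread('pics/top0.png');Sd=cv2.imread('pics/side0.png')
crop(T,285,158,40,40,14,'pics/g1.png');crop(Sd,260,240,45,45,13,'pics/g2.png')
E
```

```text
dial top [ 0.5737 -0.1541  0.039 ] side [ 0.5743 -0.1531  0.039 ]
grip top [ 0.5317 -0.1704  0.09  ]
```

View pics/g1.png

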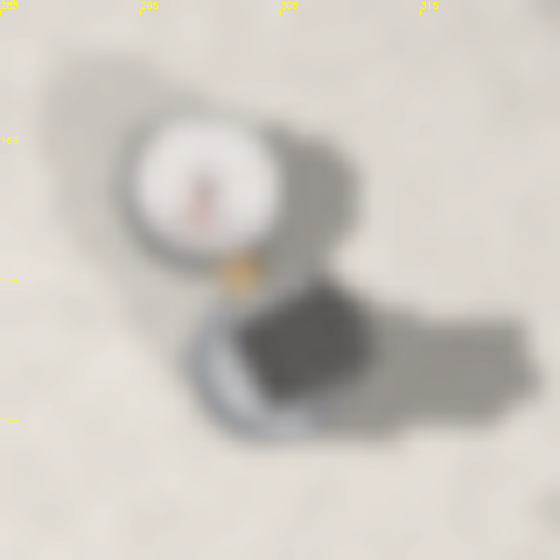

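View pics/g2.png

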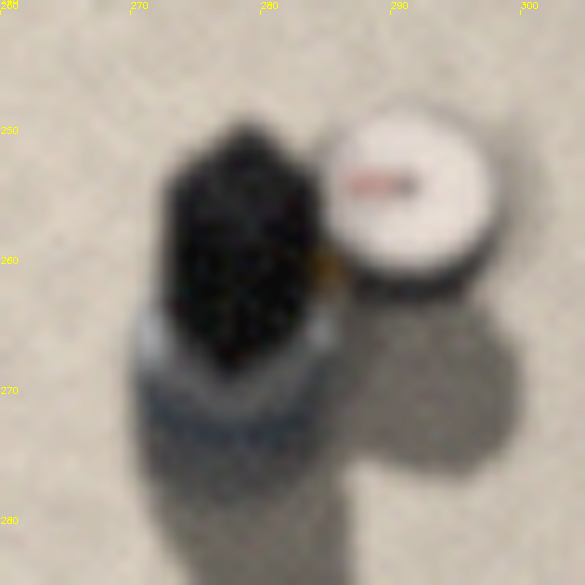

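```bash
cat >> h.py <<'E'
def cur():
    s=bot.observe(); return np.array(s['position']),Rot.from_euler('xyz',s['tool_rot']).as_matrix(),s
def Rdown(yaw_y):
    "tool x down, tool y horizontal along heading yaw_y"
    x=np.array([0,0,-1.]);y=np.array([np.cos(yaw_y),np.sin(yaw_y),0]);return np.c_[x,y,np.cross(x,y)]
def rel(pos,R=None):
    p,R0,s=cur()
    R=R0 if R is None else R
    t=R0.T@(np.asarray(pos)-p); w=np.degrees(Rot.from_matrix(R0.T@R).as_rotvec())
    print('t_mm',(t*1000).round(1),'w_deg',w.round(2)); return t,w
E
cat > st.py <<'E'
from h import *
p,R,s=cur(); print('t',round(s['clock'],2),'p',p.round(4),'F',np.round(s['force'],1),'w',round(s['grip_width'],4)); print('xax',R[:,0].round(3),'yax',R[:,1].round(3),'q',np.round(s['qpos'],2))
E
python3 st.py; python3 - <<'E'
from h import *
for yy in(.59+np.pi/2,.59-np.pi/2): rel((.452,-.292,.2),Rdown(yy))
rel((.5,.33,.22))
E
```

```text
t 0.1 p [0.1911 0.5948 0.2478] F [ 0.1  0.1 -0.6] w 0.0857
xax [-0.    -0.001 -1.   ] yax [ 0.306  0.952 -0.001] q [-1.33  0.52 -0.04  1.6   0.02  1.02 -0.11]
t_mm [  48.6 -764.5  519.6] w_deg [-5.161e+01 -2.000e-02  5.000e-02]
t_mm [  48.6 -764.5  519.6] w_deg [1.2839e+02 7.0000e-02 3.0000e-02]
t_mm [  28.  -157.6  375.1] w_deg [0. 0. 0.]
```

```bash
python3 -m creep '[{"ty":-0.015,"tz":0.045,"wx":8},{"ty":-0.03,"tz":0.09,"wx":16},{"ty":-0.05,"tz":0.135,"wx":24},{"ty":-0.07,"tz":0.18,"wx":32},{"ty":-0.09,"tz":0.225,"wx":40},{"ty":-0.11,"tz":0.27,"wx":48},{"ty":-0.13,"tz":0.315,"wx":56},{"ty":-0.15,"tz":0.36,"wx":64}]'; python3 st.py; python3 - <<'E'
from h import *
rel((.56,.0,.22),Rdown(.59-np.pi/2))
rel((.452,-.292,.2),Rdown(.59-np.pi/2))
E
```

```text
t 0.1 p [0.1911 0.5948 0.2478] F [ 0.1  0.1 -0.6] w 0.0857
xax [-0.    -0.001 -1.   ] yax [ 0.306  0.952 -0.001] q [-1.33  0.52 -0.04  1.6   0.02  1.02 -0.11]
t_mm [  28.3 -453.4  533.1] w_deg [1.2839e+02 7.0000e-02 3.0000e-02]
t_mm [  48.6 -764.5  519.6] w_deg [1.2839e+02 7.0000e-02 3.0000e-02]$[0]: bad value
```

```bash
python3 -m creep '[{"wx":8,"wy":0,"wz":0,"tx":0,"ty":-0.015,"tz":0.045,"claw":0},{"wx":16,"wy":0,"wz":0,"tx":0,"ty":-0.03,"tz":0.09,"claw":0},{"wx":24,"wy":0,"wz":0,"tx":0,"ty":-0.05,"tz":0.135,"claw":0},{"wx":32,"wy":0,"wz":0,"tx":0,"ty":-0.07,"tz":0.18,"claw":0},{"wx":40,"wy":0,"wz":0,"tx":0,"ty":-0.09,"tz":0.225,"claw":0},{"wx":48,"wy":0,"wz":0,"tx":0,"ty":-0.11,"tz":0.27,"claw":0},{"wx":56,"wy":0,"wz":0,"tx":0,"ty":-0.13,"tz":0.315,"claw":0},{"wx":64,"wy":0,"wz":0,"tx":0,"ty":-0.15,"tz":0.36,"claw":0}]'; python3 st.py; python3 - <<'E'
from h import *
rel((.56,.0,.22),Rdown(.59-np.pi/2))
rel((.452,-.292,.2),Rdown(.59-np.pi/2))
E
```

```text
clock: 0.9
position: [0.4891, 0.3403, 0.2479]
tool_rot: [-0.505, 1.57, -1.938]
force: [0.5, 1.1, -0.8]
grip_width: 0.0858
t 0.9 p [0.4891 0.3403 0.2479] F [ 0.5  1.1 -0.8] w 0.0858
xax [-0.    -0.001 -1.   ] yax [ 0.991  0.137 -0.001] q [-0.91  0.49  0.3   1.69 -0.17  0.98 -0.42]
t_mm [ 28.2  23.6 346.8] w_deg [ 6.407e+01  6.000e-02 -0.000e+00]
t_mm [  48.6 -123.3  621.2] w_deg [ 6.407e+01  6.000e-02 -0.000e+00]
```

```bash
python3 -m creep '[{"wx":8,"wy":0,"wz":0,"tx":0,"ty":0.003,"tz":0.045,"claw":0},{"wx":16,"wy":0,"wz":0,"tx":0,"ty":0.006,"tz":0.09,"claw":0},{"wx":24,"wy":0,"wz":0,"tx":0,"ty":0.01,"tz":0.135,"claw":0},{"wx":32,"wy":0,"wz":0,"tx":0.01,"ty":0.014,"tz":0.18,"claw":0},{"wx":40,"wy":0,"wz":0,"tx":0.01,"ty":0.018,"tz":0.225,"claw":0},{"wx":48,"wy":0,"wz":0,"tx":0.01,"ty":0.02,"tz":0.27,"claw":0},{"wx":56,"wy":0,"wz":0,"tx":0.01,"ty":0.02,"tz":0.315,"claw":0},{"wx":64,"wy":0,"wz":0,"tx":0.02,"ty":0.02,"tz":0.355,"claw":0}]'; python3 st.py; python3 - <<'E'
from h import *
rel((.452,-.2925,.12),Rdown(.59-np.pi/2))
E
```

```text
clock: 1.7
position: [0.558, -0.0109, 0.229]
tool_rot: [1.899, 1.569, -0.657]
force: [0.8, 0.1, -0.1]
grip_width: 0.0852
t 1.7 p [ 0.558  -0.0109  0.229 ] F [ 0.8  0.1 -0.1] w 0.0852
xax [ 0.001 -0.001 -1.   ] yax [ 0.552 -0.834  0.001] q [-0.52  0.51  0.61  1.82 -0.36  0.92 -0.73]
t_mm [109.1 176.1 243.9] w_deg [-0.29 -0.03 -0.09]
```

```bash
python3 -m creep '[{"wx":0,"wy":0,"wz":0,"tx":0.01,"ty":0.028,"tz":0.039,"claw":0},{"wx":0,"wy":0,"wz":0,"tx":0.03,"ty":0.055,"tz":0.077,"claw":0},{"wx":0,"wy":0,"wz":0,"tx":0.05,"ty":0.082,"tz":0.115,"claw":0},{"wx":0,"wy":0,"wz":0,"tx":0.06,"ty":0.11,"tz":0.153,"claw":0},{"wx":0,"wy":0,"wz":0,"tx":0.07,"ty":0.137,"tz":0.19,"claw":0},{"wx":0,"wy":0,"wz":0,"tx":0.08,"ty":0.164,"tz":0.228,"claw":0},{"wx":0,"wy":0,"wz":0,"tx":0.09,"ty":0.176,"tz":0.244,"claw":0},{"wx":0,"wy":0,"wz":0,"tx":0.09,"ty":0.176,"tz":0.244,"claw":0}]'; python3 st.py; python3 - <<'E'
from h import *
for n in("side","top"): cv2.imwrite(f"pics/{n}1.png",bot.grab_frame(n))
crop('pics/side1.png',200,240,120,120,6,'pics/s1.png')
crop('pics/top1.png',305,170,80,70,8,'pics/t1.png')
E
```

```text
clock: 2.5
position: [0.4496, -0.2952, 0.1381]
tool_rot: [0.543, 1.569, -2.019]
force: [0.1, 1.3, -1.0]
grip_width: 0.0852
t 2.5 p [ 0.4496 -0.2952  0.1381] F [ 0.1  1.3 -1. ] w 0.0852
xax [-0.001 -0.001 -1.   ] yax [ 0.548 -0.836  0.001] q [ 0.1   0.6   0.52  1.95 -0.44  0.71 -0.11]
```

View pics/s1.png

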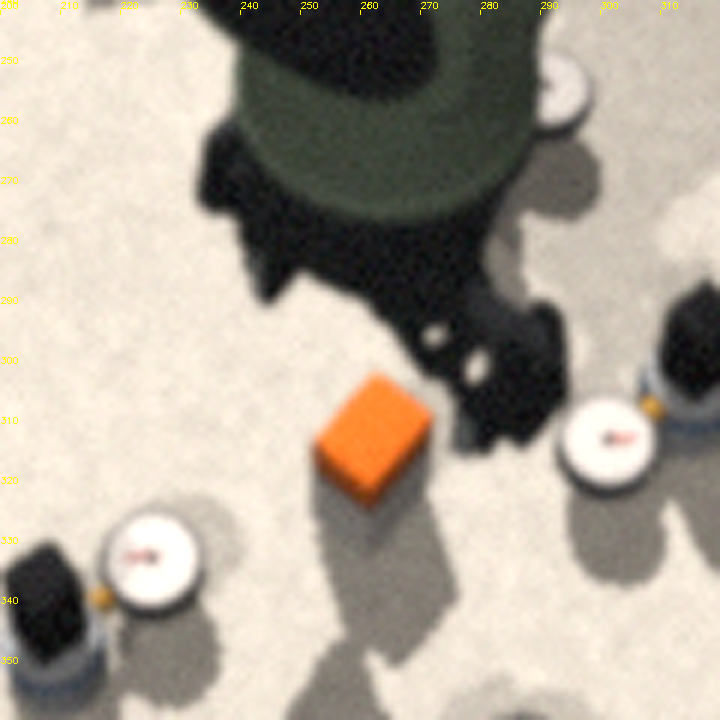

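View pics/t1.png

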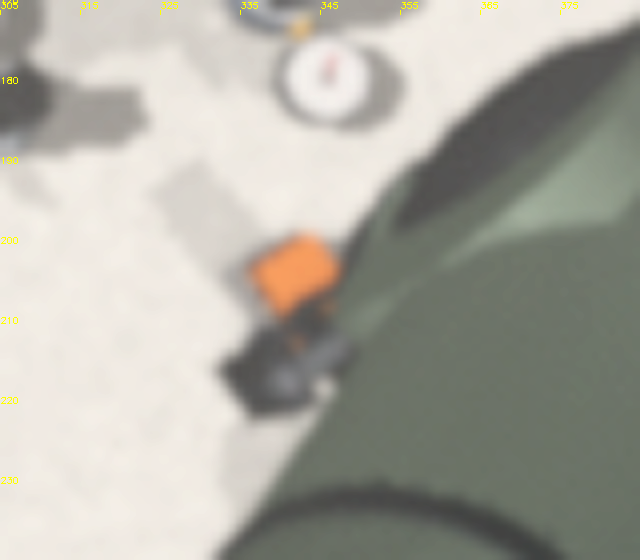

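```bash
python3 - <<'E'
from h import *
rel((.452,-.2925,.052),Rdown(.59-np.pi/2))
E
```

```text
t_mm [86.8  0.3 -0.2] w_deg [-0.33 -0.02 -0.04]
```

```bash
python3 -m creep '[{"wx":0,"wy":0,"wz":0,"tx":0.03,"ty":0,"tz":0,"claw":0},{"wx":0,"wy":0,"wz":0,"tx":0.06,"ty":0,"tz":0,"claw":0},{"wx":0,"wy":0,"wz":0,"tx":0.08,"ty":0,"tz":0,"claw":0},{"wx":0,"wy":0,"wz":0,"tx":0.087,"ty":0,"tz":0,"claw":0},{"wx":0,"wy":0,"wz":0,"tx":0.087,"ty":0,"tz":0,"claw":0},{"wx":0,"wy":0,"wz":0,"tx":0.087,"ty":0,"tz":0,"claw":1},{"wx":0,"wy":0,"wz":0,"tx":0.087,"ty":0,"tz":0,"claw":1},{"wx":0,"wy":0,"wz":0,"tx":0.087,"ty":0,"tz":0,"claw":1}]' 40; python3 st.py
```

```text
clock: 3.4
position: [0.4522, -0.2924, 0.0527]
tool_rot: [2.102, 1.569, -0.455]
force: [0.1, 0.0, 0.5]
grip_width: 0.0439
t 3.4 p [ 0.4522 -0.2924  0.0527] F [0.1 0.  0.5] w 0.0439
xax [ 0.002 -0.001 -1.   ] yax [ 0.552 -0.834  0.002] q [ 0.18  0.73  0.4   1.98 -0.54  0.54 -0.03]
```

```bash
python3 -m creep '[{"wx":0,"wy":0,"wz":0,"tx":0,"ty":0,"tz":0,"claw":1},{"wx":0,"wy":0,"wz":0,"tx":0,"ty":0,"tz":0,"claw":1},{"wx":0,"wy":0,"wz":0,"tx":0,"ty":0,"tz":0,"claw":1},{"wx":0,"wy":0,"wz":0,"tx":0,"ty":0,"tz":0,"claw":1},{"wx":0,"wy":0,"wz":0,"tx":0,"ty":0,"tz":0,"claw":1}]' 40; python3 st.py; python3 - <<'E'
from h import *
rel((.452,-.2925,.2)); rel((.495,.15,.18),Rdown(-.08-np.pi/2))
E
```

```text
clock: 3.9
position: [0.4524, -0.2924, 0.053]
tool_rot: [2.217, 1.568, -0.34]
force: [-0.7, 1.4, 7.6]
grip_width: 0.0295
t 3.9 p [ 0.4524 -0.2924  0.053 ] F [-0.7  1.4  7.6] w 0.0295
xax [ 0.002 -0.001 -1.   ] yax [ 0.552 -0.834  0.002] q [ 0.18  0.73  0.4   1.98 -0.54  0.54 -0.03]
t_mm [-147.     0.2    0.2] w_deg [0. 0. 0.]
t_mm [-127.2 -345.2 -279.8] w_deg [38.07 -0.12 -0.08]
```

```bash
python3 -m creep '[{"wx":0,"wy":0,"wz":0,"tx":-0.04,"ty":0,"tz":0,"claw":1},{"wx":0,"wy":0,"wz":0,"tx":-0.09,"ty":0,"tz":0,"claw":1},{"wx":0,"wy":0,"wz":0,"tx":-0.135,"ty":0,"tz":0,"claw":1},{"wx":6,"wy":0,"wz":0,"tx":-0.145,"ty":-0.035,"tz":-0.028,"claw":1},{"wx":12,"wy":0,"wz":0,"tx":-0.145,"ty":-0.07,"tz":-0.056,"claw":1},{"wx":18,"wy":0,"wz":0,"tx":-0.145,"ty":-0.105,"tz":-0.084,"claw":1},{"wx":24,"wy":0,"wz":0,"tx":-0.145,"ty":-0.14,"tz":-0.112,"claw":1},{"wx":30,"wy":0,"wz":0,"tx":-0.145,"ty":-0.175,"tz":-0.14,"claw":1}]' 40; python3 st.py;python3 - <<'E'
from h import *
rel((.495,.152,.2),Rdown(-.085-np.pi/2))
E
```

```text
clock: 4.7
position: [0.4721, -0.0673, 0.198]
tool_rot: [2.887, 1.568, -0.199]
force: [1.2, 0.1, -2.0]
grip_width: 0.0293
t 4.7 p [ 0.4721 -0.0673  0.198 ] F [ 1.2  0.1 -2. ] w 0.0293
xax [ 0.003 -0.001 -1.   ] yax [ 0.056 -0.998  0.001] q [-0.56  0.47  0.77  2.06 -0.46  0.79 -1.02]
t_mm [  -2.  -217.6  -35.2] w_deg [ 8.1  -0.15 -0.03]
```

```bash
python3 -m creep '[{"wx":2,"wy":0,"wz":0,"tx":0,"ty":-0.043,"tz":-0.007,"claw":1},{"wx":4,"wy":0,"wz":0,"tx":0,"ty":-0.086,"tz":-0.014,"claw":1},{"wx":6,"wy":0,"wz":0,"tx":0,"ty":-0.13,"tz":-0.021,"claw":1},{"wx":8,"wy":-0.15,"wz":0,"tx":0.01,"ty":-0.173,"tz":-0.028,"claw":1},{"wx":8,"wy":-0.15,"wz":0,"tx":0.03,"ty":-0.217,"tz":-0.035,"claw":1},{"wx":8,"wy":-0.15,"wz":0,"tx":0.04,"ty":-0.217,"tz":-0.035,"claw":1},{"wx":8,"wy":-0.15,"wz":0,"tx":0.04,"ty":-0.217,"tz":-0.035,"claw":1}]' 40; python3 st.py;python3 - <<'E'
from h import *
for n in("side","top"): cv2.imwrite(f"pics/{n}2.png",bot.grab_frame(n))
crop('pics/side2.png',180,90,120,150,5,'pics/s2.png')
crop('pics/top2.png',165,150,115,85,6,'pics/t2.png')
E
```

```text
clock: 5.4
position: [0.4941, 0.1519, 0.1567]
tool_rot: [0.843, 1.568, -2.38]
force: [-0.0, -0.7, -0.5]
grip_width: 0.0296
t 5.4 p [0.4941 0.1519 0.1567] F [-0.  -0.7 -0.5] w 0.0296
xax [-0.002 -0.002 -1.   ] yax [-0.081 -0.997  0.002] q [-0.94  0.61  0.75  1.99 -0.59  0.77 -1.49]
```

View pics/s2.png

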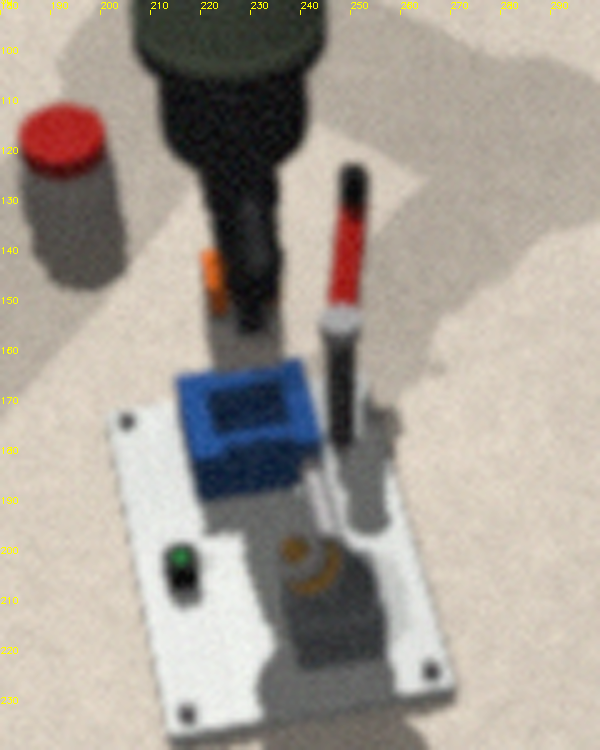

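View pics/t2.png

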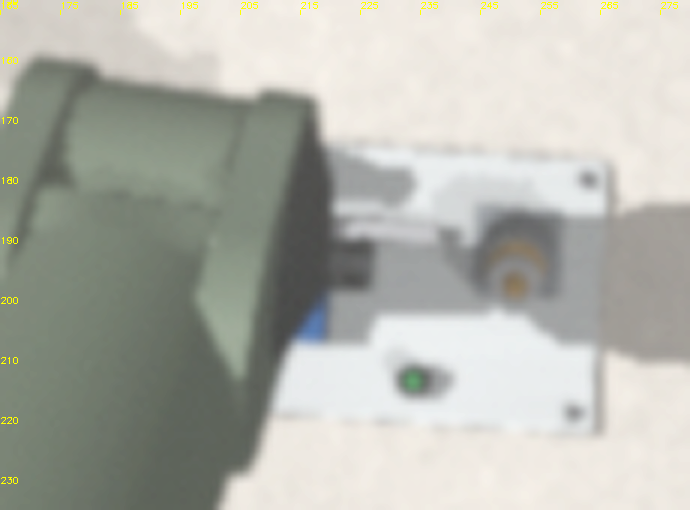

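```bash
python3 - <<'E'
from fit import *
A=np.array([ray('side',*p,.052) for p in[(221.8,168.2),(236,166.4),(237.6,174),(223,176.4)]])
B=np.array([ray('top',188+a/9,168+b/9,.052) for a,b in[(145,187),(243,190),(238,308),(140,303)]])
for Q in(A,B): print(Q.round(4).tolist(),Q.mean(0).round(4),np.linalg.norm(np.roll(Q,-1,0)-Q,axis=1).round(4))
# block top corners in side2 (5x,180,90)
C=np.array([ray('side',180+a/5,90+b/5,.052) for a,b in[(177,380),(302,360),(322,440),(195,462)]])
print(C.round(4).tolist(),C.mean(0).round(4),np.linalg.norm(np.roll(C,-1,0)-C,axis=1).round(4))
C=np.array([ray('top',188+a/9,168+b/9,.052) for a,b in[(118,145),(296,157),(284,352),(101,344)]])
print(C.round(4).tolist(),C.mean(0).round(4),np.linalg.norm(np.roll(C,-1,0)-C,axis=1).round(4))
# predicted cartridge box in side
for x,y in[(.4945,.1515)]:
  X=box(.04,.03,.104,.174); c=pose((x,y,-.08),X); print(np.c_[X[:,:],P2('side',c)].round(3))
E
```

```text
[[0.4779, 0.1742, 0.052], [0.5194, 0.169, 0.052], [0.5159, 0.1391, 0.052], [0.4732, 0.1425, 0.052]] [0.4966 0.1562 0.052 ] [0.0418 0.03   0.0428 0.032 ]
[[0.5174, 0.1729, 0.052], [0.5157, 0.1359, 0.052], [0.4712, 0.1382, 0.052], [0.4737, 0.1751, 0.052]] [0.4945 0.1555 0.052 ] [0.037  0.0445 0.0369 0.0438]
[[0.4622, 0.188, 0.052], [0.5366, 0.1821, 0.052], [0.5304, 0.1188, 0.052], [0.4566, 0.1239, 0.052]] [0.4964 0.1532 0.052 ] [0.0746 0.0636 0.0739 0.0643]
[[0.5335, 0.183, 0.052], [0.5278, 0.1158, 0.052], [0.4544, 0.1211, 0.052], [0.4586, 0.1899, 0.052]] [0.4936 0.1524 0.052 ] [0.0674 0.0736 0.0689 0.0752]
[[-2.00000e-02 -1.50000e-02  1.04000e-01  2.22534e+02  1.65225e+02]
 [-2.00000e-02 -1.50000e-02  1.74000e-01  2.21242e+02  1.47458e+02]
 [-2.00000e-02  1.50000e-02  1.04000e-01  2.20678e+02  1.57537e+02]
 [-2.00000e-02  1.50000e-02  1.74000e-01  2.19324e+02  1.39697e+02]
 [ 2.00000e-02 -1.50000e-02  1.04000e-01  2.36655e+02  1.62966e+02]
 [ 2.00000e-02 -1.50000e-02  1.74000e-01  2.35986e+02  1.45175e+02]
 [ 2.00000e-02  1.50000e-02  1.04000e-01  2.34609e+02  1.55340e+02]
 [ 2.00000e-02  1.50000e-02  1.74000e-01  2.33862e+02  1.37480e+02]]
```

```bash
python3 - <<'E'
from h import *
rel((.4955,.1535,.111),Rdown(-.082-np.pi/2))
E
```

```text
t_mm [47.3 -3.3 -0.3] w_deg [-0.15  0.   -0.06]
```

```bash
python3 -m creep '[{"wx":0,"wy":0,"wz":0,"tx":0.02,"ty":-0.003,"tz":0,"claw":1},{"wx":0,"wy":0,"wz":0,"tx":0.037,"ty":-0.003,"tz":0,"claw":1},{"wx":0,"wy":0,"wz":0,"tx":0.047,"ty":-0.003,"tz":0,"claw":1},{"wx":0,"wy":0,"wz":0,"tx":0.047,"ty":-0.003,"tz":0,"claw":1}]' 40; python3 st.py;python3 - <<'E'
from h import *
im=bot.grab_frame('side'); cv2.imwrite("pics/side3.png",im)
crop('pics/side3.png',205,135,55,60,10,'pics/s3.png')
E
python3 st.py
```

```text
clock: 5.9
position: [0.4951, 0.1523, 0.1111]
tool_rot: [1.14, 1.569, -2.088]
force: [-0.5, 0.9, -1.2]
grip_width: 0.0291
t 5.9 p [0.4951 0.1523 0.1111] F [-0.5  0.9 -1.2] w 0.0291
xax [-0.001 -0.001 -1.   ] yax [-0.086 -0.996  0.001] q [-0.89  0.67  0.67  2.02 -0.66  0.68 -1.44]
t 5.95 p [0.4954 0.1525 0.1117] F [ 1.  -0.2 -1.6] w 0.0295
xax [-0.    -0.001 -1.   ] yax [-0.086 -0.996  0.001] q [-0.89  0.67  0.67  2.01 -0.66  0.68 -1.44]
```

View pics/s3.png

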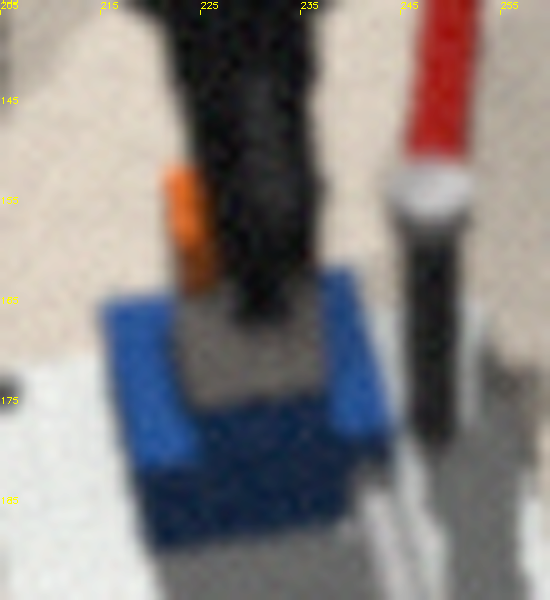

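```bash
python3 - <<'E'
from fit import *
z=.0587
for p in[(224-.45,176.3-.45),(237.7-.45,173.8-.45)]: print(ray('side',*p,z).round(4))
X=box(.04,.03,z,z+.07); print(P2('side',pose((.4954,.1525,-.086),X)).round(1).tolist(), pose((.4954,.1525,-.086),X).round(4)[[0,4]])
S2=[(.0,.0)]
for x in[(.4965,.1562,-.085),(.4955,.1535,-.085)]: print(P2('side',pose(x,box(.043,.033,.052,.052))[::2]).round(1).tolist())
E
```

```text
[0.4741 0.1383 0.0587]
[0.5141 0.1361 0.0587]
[[223.5, 175.6], [222.3, 158.8], [221.7, 168.0], [220.5, 151.1], [237.2, 173.4], [236.6, 156.6], [235.3, 165.8], [234.6, 148.9]] [[0.4742 0.1393 0.0587]
 [0.514  0.1358 0.0587]]
[[223.2, 176.6], [221.3, 168.2], [237.9, 174.2], [235.8, 166.0]]
[[223.1, 177.4], [221.2, 169.0], [237.9, 175.0], [235.7, 166.7]]
```

```bash
python3 -m creep '[{"wx":0,"wy":0,"wz":0,"tx":0,"ty":-0.0025,"tz":0,"claw":1},{"wx":0,"wy":0,"wz":0,"tx":0.004,"ty":-0.0025,"tz":0,"claw":1},{"wx":0,"wy":0,"wz":0,"tx":0.007,"ty":-0.0025,"tz":0,"claw":1},{"wx":0,"wy":0,"wz":0,"tx":0.009,"ty":-0.0025,"tz":0,"claw":1},{"wx":0,"wy":0,"wz":0,"tx":0.010,"ty":-0.0025,"tz":0,"claw":1}]' 40; python3 st.py
```

```text
clock: 6.45
position: [0.4957, 0.1555, 0.1016]
tool_rot: [1.703, 1.57, -1.524]
force: [0.8, 4.5, 0.4]
grip_width: 0.0294
t 6.45 p [0.4957 0.1555 0.1016] F [0.8 4.5 0.4] w 0.0294
xax [ 0.    -0.001 -1.   ] yax [-0.085 -0.996  0.001] q [-0.88  0.69  0.66  2.02 -0.68  0.66 -1.43]
```

```bash
python3 -m creep '[{"wx":0,"wy":0,"wz":0,"tx":0.003,"ty":-0.0006,"tz":0,"claw":1},{"wx":0,"wy":0,"wz":0,"tx":0.006,"ty":-0.0006,"tz":0,"claw":1},{"wx":0,"wy":0,"wz":0,"tx":0.008,"ty":-0.0006,"tz":0,"claw":1}]' 40; python3 st.py
```

```text
clock: 6.75
position: [0.4955, 0.1558, 0.0931]
tool_rot: [1.201, 1.57, -2.026]
force: [0.4, 0.4, -2.0]
grip_width: 0.0294
t 6.75 p [0.4955 0.1558 0.0931] F [ 0.4  0.4 -2. ] w 0.0294
xax [-0.001 -0.001 -1.   ] yax [-0.086 -0.996  0.001] q [-0.87  0.7   0.64  2.02 -0.69  0.65 -1.42]
```

```bash
python3 -m creep '[{"wx":0,"wy":0,"wz":0,"tx":0.004,"ty":0,"tz":0,"claw":1},{"wx":0,"wy":0,"wz":0,"tx":0.008,"ty":0,"tz":0,"claw":1},{"wx":0,"wy":0,"wz":0,"tx":0.011,"ty":0,"tz":0,"claw":1},{"wx":0,"wy":0,"wz":0,"tx":0.013,"ty":0,"tz":0,"claw":1},{"wx":0,"wy":0,"wz":0,"tx":0.014,"ty":0,"tz":0,"claw":1}]' 40; python3 st.py
```

```text
clock: 7.25
position: [0.4956, 0.1559, 0.0798]
tool_rot: [-0.259, 1.57, 2.797]
force: [-11.4, 1.1, 45.0]
grip_width: 0.0298
t 7.25 p [0.4956 0.1559 0.0798] F [-11.4   1.1  45. ] w 0.0298
xax [-0.  0. -1.] yax [-0.086 -0.996 -0.   ] q [-0.85  0.72  0.62  2.02 -0.72  0.62 -1.41]
```

```bash
python3 -m creep '[{"wx":0,"wy":0,"wz":0,"tx":-0.001,"ty":0,"tz":0,"claw":0.5},{"wx":0,"wy":0,"wz":0,"tx":-0.001,"ty":0,"tz":0,"claw":0.4},{"wx":0,"wy":0,"wz":0,"tx":-0.001,"ty":0,"tz":0,"claw":0.4},{"wx":0,"wy":0,"wz":0,"tx":-0.001,"ty":0,"tz":0,"claw":0.4}]' 40; python3 st.py
python3 -m creep '[{"wx":0,"wy":0,"wz":0,"tx":-0.02,"ty":0,"tz":0,"claw":0.4},{"wx":0,"wy":0,"wz":0,"tx":-0.06,"ty":0,"tz":0,"claw":0.4},{"wx":0,"wy":0,"wz":0,"tx":-0.11,"ty":0,"tz":0,"claw":0.8},{"wx":0,"wy":0,"wz":0,"tx":-0.15,"ty":0,"tz":0,"claw":1},{"wx":0,"wy":0,"wz":0,"tx":-0.15,"ty":0,"tz":0,"claw":1}]' 40; python3 st.py
python3 - <<'E'
from h import *
for n in("side","top"): cv2.imwrite(f"pics/{n}4.png",bot.grab_frame(n))
crop('pics/side4.png',190,95,100,140,5,'pics/s4.png')
E
```

```text
clock: 7.65
position: [0.4956, 0.1559, 0.0807]
tool_rot: [0.068, 1.57, 3.124]
force: [-0.2, 0.1, -0.0]
grip_width: 0.051
t 7.65 p [0.4956 0.1559 0.0807] F [-0.2  0.1 -0. ] w 0.051
xax [-0.  0. -1.] yax [-0.086 -0.996  0.   ] q [-0.85  0.72  0.62  2.02 -0.71  0.62 -1.41]
clock: 8.15
position: [0.4974, 0.1561, 0.2349]
tool_rot: [-2.503, 1.565, 0.552]
force: [-0.9, 0.2, -0.8]
grip_width: 0.008
t 8.15 p [0.4974 0.1561 0.2349] F [-0.9  0.2 -0.8] w 0.008
xax [ 0.005  0.003 -1.   ] yax [-0.086 -0.996 -0.003] q [-1.03  0.51  0.87  1.92 -0.49  0.93 -1.59]
```

View pics/s4.png

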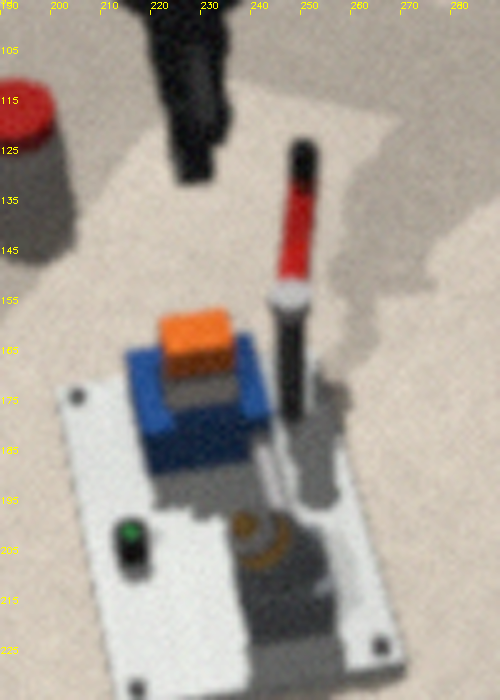

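View pics/top4.png

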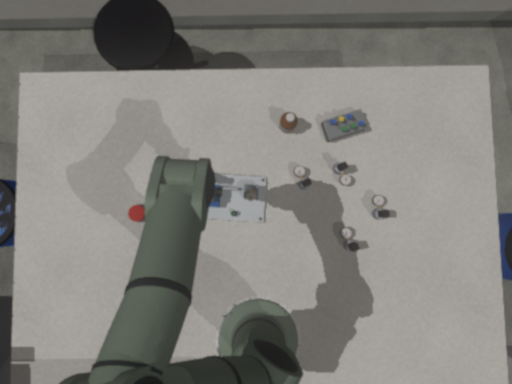

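```bash
python3 - <<'E'
from fit import *
k1=ray('top',179.2,166.2,.130);k2=ray('side',250.4,123.6,.134); print(k1,k2)
piv=np.array([.5504,.1513]); 
for k in(k1,k2): d=k[:2]-piv; a=np.arctan2(d[1],d[0]); print(np.linalg.norm(d),np.degrees(a),'theta',np.pi-.086-a)
p0=np.array([.5504,.1513])
print(P2('side',np.array([[.5504,.1513,.1125]])),P2('top',np.array([[.5504,.1513,.1125]])))
E
```

```text
[0.58600292 0.24213759 0.13      ] [0.58698704 0.24639491 0.134     ]
0.09756554520292869 68.59778347431457 theta 1.858335472392849
0.10189040245301001 68.95615077307681 theta 1.8520807830979698
[[247.72369985 153.98758382]] [[208.31706266 177.32400427]]
```

```bash
python3 - <<'E'
from h import *
R=Rdown(-.086-np.pi/2)
rel((.625,.221,.2),R); rel((.625,.221,.1365),R)
piv=np.array([.5504,.1513])
c=lambda a:piv+.1*np.array([np.cos(np.radians(a)),np.sin(np.radians(a))])
s=np.array([.625,.221])
for a in [50,60,70,80,90,100,110,120,130,140,150,155,160,163]:
    d=R.T@np.r_[c(a)-s,0]; print(a,(d*1000).round(1),c(a).round(3))
E
```

```text
t_mm [  31.2  -75.4 -123.3] w_deg [ 0.05 -0.01  0.06]
t_mm [  94.7  -75.3 -123.3] w_deg [ 0.05 -0.01  0.06]
50 [ 0.  -6.  10.9] [0.615 0.228]
60 [  0.  -14.7  26. ] [0.6   0.238]
70 [  0.  -20.7  42.3] [0.585 0.245]
80 [  0.  -23.8  59.5] [0.568 0.25 ]
90 [  0.  -23.8  76.9] [0.55  0.251]
100 [  0.  -20.8  94.1] [0.533 0.25 ]
110 [  0.  -14.8 110.5] [0.516 0.245]
120 [  0.   -6.1 125.6] [0.5   0.238]
130 [  0.   5. 139.] [0.486 0.228]
140 [  0.   18.4 150.2] [0.474 0.216]
150 [  0.   33.5 158.9] [0.464 0.201]
155 [  0.   41.5 162.3] [0.46  0.194]
160 [  0.   49.8 164.9] [0.456 0.186]
163 [  0.   54.9 166.1] [0.455 0.181]
```

```bash
python3 -m creep '[{"wx":0,"wy":0,"wz":0,"tx":0,"ty":-0.025,"tz":-0.04,"claw":1},{"wx":0,"wy":0,"wz":0,"tx":0,"ty":-0.05,"tz":-0.08,"claw":1},{"wx":0,"wy":0,"wz":0,"tx":0.015,"ty":-0.0753,"tz":-0.1233,"claw":1},{"wx":0,"wy":0,"wz":0,"tx":0.05,"ty":-0.0753,"tz":-0.1233,"claw":1},{"wx":0,"wy":0,"wz":0,"tx":0.08,"ty":-0.0753,"tz":-0.1233,"claw":1},{"wx":0,"wy":0,"wz":0,"tx":0.0947,"ty":-0.0753,"tz":-0.1233,"claw":1},{"wx":0,"wy":0,"wz":0,"tx":0.0947,"ty":-0.0753,"tz":-0.1233,"claw":1}]'; python3 st.py
python3 -c "
from h import *
im=bot.grab_frame('side'); crop(im,205,85,100,110,6,'pics/s5.png')
rel((.625,.221,.1365),Rdown(-.086-np.pi/2))"
```

```text
clock: 8.95
position: [0.6238, 0.2204, 0.134]
tool_rot: [0.256, 1.567, -2.971]
force: [-1.0, 0.4, 1.2]
grip_width: 0.0002
t 8.95 p [0.6238 0.2204 0.134 ] F [-1.   0.4  1.2] w 0.0002
xax [-0.003 -0.001 -1.   ] yax [-0.085 -0.996  0.001] q [-0.85  0.84  0.71  1.61 -0.64  0.94 -1.57]
t_mm [-0.6 -0.5 -0.3] w_deg [0.03 0.07 0.01]
```

View pics/s5.png

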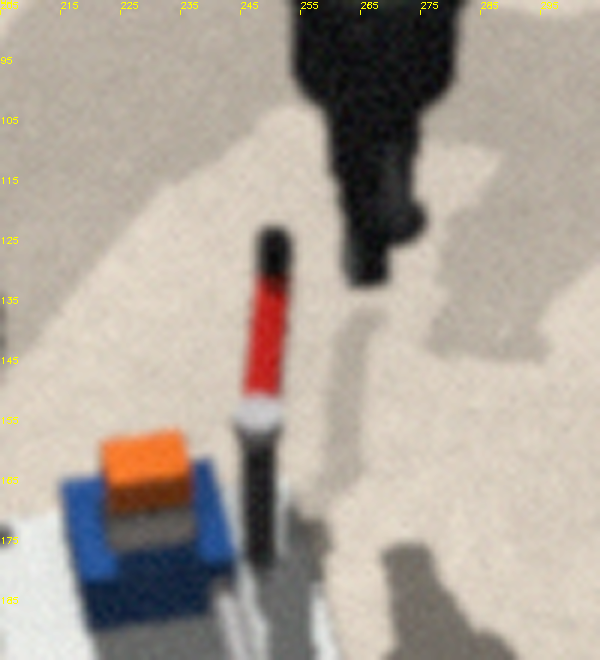

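```bash
python3 -m creep '[{"wx":0,"wy":0,"wz":0,"tx":0,"ty":-0.006,"tz":0.011,"claw":1},{"wx":0,"wy":0,"wz":0,"tx":0,"ty":-0.015,"tz":0.026,"claw":1},{"wx":0,"wy":0,"wz":0,"tx":0,"ty":-0.021,"tz":0.042,"claw":1},{"wx":0,"wy":0,"wz":0,"tx":0,"ty":-0.024,"tz":0.059,"claw":1},{"wx":0,"wy":0,"wz":0,"tx":0,"ty":-0.024,"tz":0.077,"claw":1},{"wx":0,"wy":0,"wz":0,"tx":0,"ty":-0.021,"tz":0.094,"claw":1}]'; python3 st.py
python3 -c "
from h import *
im=bot.grab_frame('side'); crop(im,190,85,100,110,6,'pics/s6.png')
R=Rdown(-.086-np.pi/2)
for a in [100,110,120,130,140,150,155,160,163]:
    a=np.radians(a); rel((.5504+.1*np.cos(a),.1513+.1*np.sin(a),.1365),R)"
```

```text
clock: 9.6
position: [0.5319, 0.2506, 0.1375]
tool_rot: [-1.787, 1.569, 1.27]
force: [2.3, -0.8, -0.1]
grip_width: -0.0003
t 9.6 p [0.5319 0.2506 0.1375] F [ 2.3 -0.8 -0.1] w -0.0003
xax [ 0.001  0.002 -1.   ] yax [-0.084 -0.996 -0.002] q [-1.02  0.74  0.73  1.82 -0.65  0.84 -1.62]
t_mm [ 0.8  0.3 -3.5] w_deg [0.09 0.1  0.11]
t_mm [ 0.8  6.2 12.9] w_deg [0.09 0.1  0.11]
t_mm [ 0.8 14.9 28. ] w_deg [0.09 0.1  0.11]
t_mm [ 0.8 26.  41.4] w_deg [0.09 0.1  0.11]
t_mm [ 0.8 39.4 52.6] w_deg [0.09 0.1  0.11]
t_mm [ 0.8 54.4 61.4] w_deg [0.09 0.1  0.11]
t_mm [ 0.8 62.5 64.8] w_deg [0.09 0.1  0.11]
t_mm [ 0.8 70.8 67.4] w_deg [0.09 0.1  0.11]
t_mm [ 0.8 75.9 68.7] w_deg [0.09 0.1  0.11]
```

View pics/s6.png

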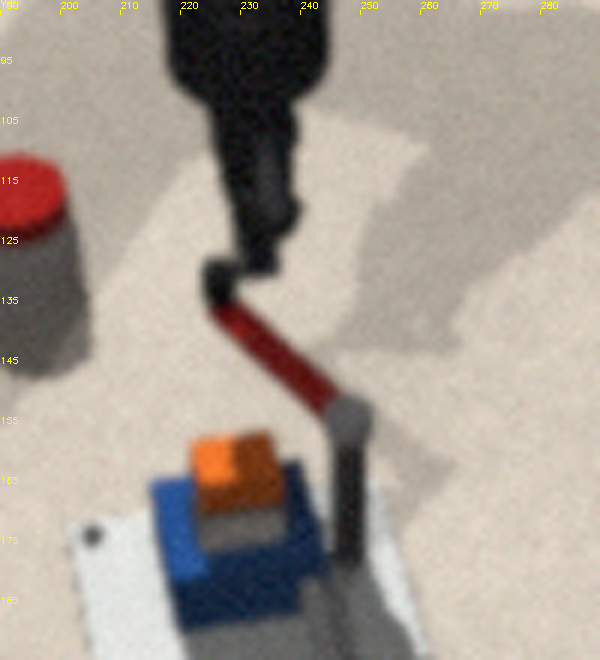

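```bash
python3 -m creep '[{"wx":0,"wy":0,"wz":0,"tx":0,"ty":0.006,"tz":0.013,"claw":1},{"wx":0,"wy":0,"wz":0,"tx":0,"ty":0.015,"tz":0.028,"claw":1},{"wx":0,"wy":0,"wz":0,"tx":0,"ty":0.026,"tz":0.041,"claw":1},{"wx":0,"wy":0,"wz":0,"tx":0,"ty":0.039,"tz":0.052,"claw":1},{"wx":0,"wy":0,"wz":0,"tx":0,"ty":0.054,"tz":0.061,"claw":1},{"wx":0,"wy":0,"wz":0,"tx":0,"ty":0.062,"tz":0.065,"claw":1},{"wx":0,"wy":0,"wz":0,"tx":0,"ty":0.068,"tz":0.066,"claw":1}]'; python3 st.py
python3 -c "
from h import *
im=bot.grab_frame('side'); crop(im,190,85,100,110,6,'pics/s7.png')"
```

```text
clock: 10.35
position: [0.458, 0.1884, 0.1381]
tool_rot: [-1.259, 1.567, 1.799]
force: [-0.2, 1.7, -0.5]
grip_width: 0.0
t 10.35 p [0.458  0.1884 0.1381] F [-0.2  1.7 -0.5] w 0.0
xax [-0.001  0.004 -1.   ] yax [-0.084 -0.996 -0.003] q [-1.04  0.61  0.74  2.06 -0.64  0.71 -1.54]
```

View pics/s7.png

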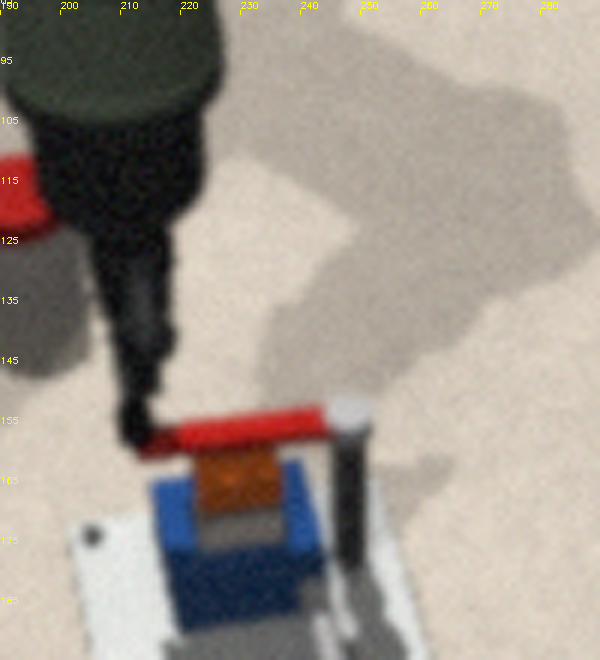

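```bash
python3 -m creep '[{"wx":0,"wy":0,"wz":0,"tx":0,"ty":0.002,"tz":0.0,"claw":1},{"wx":0,"wy":0,"wz":0,"tx":0,"ty":0.004,"tz":0.001,"claw":1},{"wx":0,"wy":0,"wz":0,"tx":0,"ty":0.006,"tz":0.001,"claw":1}]'; python3 st.py
python3 -c "
from fit import *
im=bot.grab_frame('side'); cv2.imwrite('pics/side8.png',im); crop(im,190,85,100,110,6,'pics/s8.png')
for th in(0,.1,.2,.3):
    a=np.pi-.086-th; print(th,P2('side',np.array([[.5504+r*np.cos(a),.1513+r*np.sin(a),.1125] for r in(.09,.05)])).round(1).tolist())"
```

```text
clock: 10.7
position: [0.4568, 0.1821, 0.1379]
tool_rot: [-1.294, 1.567, 1.764]
force: [1.8, 7.9, 1.2]
grip_width: 0.0003
t 10.7 p [0.4568 0.1821 0.1379] F [1.8 7.9 1.2] w 0.0003
xax [-0.001  0.003 -1.   ] yax [-0.084 -0.996 -0.003] q [-1.03  0.61  0.74  2.07 -0.64  0.7  -1.53]
0 [[216.1, 158.8], [230.2, 156.7]]
0.1 [[215.7, 156.5], [230.0, 155.4]]
0.2 [[215.7, 154.2], [229.9, 154.1]]
0.3 [[216.0, 151.9], [230.1, 152.8]]
```

View pics/s8.png

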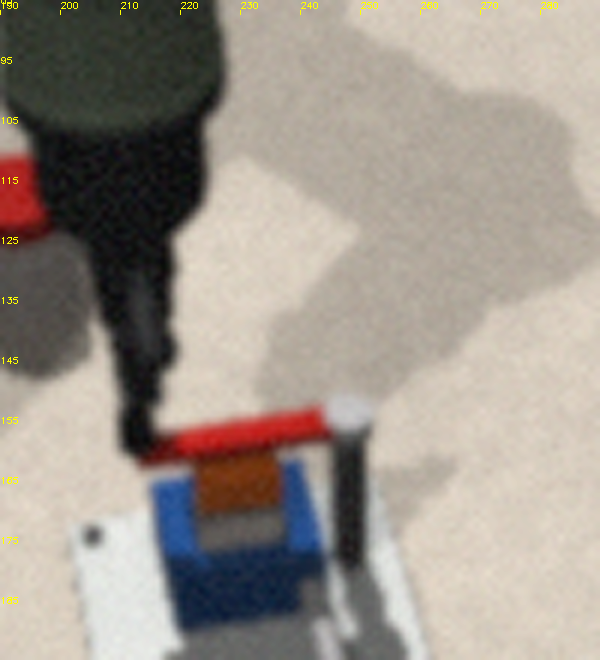

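```bash
python3 -m creep '[{"wx":0,"wy":0,"wz":0,"tx":0,"ty":0.001,"tz":0.0,"claw":1},{"wx":0,"wy":0,"wz":0,"tx":0,"ty":0.002,"tz":0,"claw":1}]'; python3 st.py
```

```text
clock: 10.95
position: [0.457, 0.1815, 0.138]
tool_rot: [-1.463, 1.566, 1.596]
force: [1.1, 12.0, 1.0]
grip_width: 0.0002
t 10.95 p [0.457  0.1815 0.138 ] F [ 1.1 12.   1. ] w 0.0002
xax [-0.     0.005 -1.   ] yax [-0.083 -0.997 -0.005] q [-1.03  0.61  0.74  2.07 -0.64  0.7  -1.52]
```

```bash
python3 -m creep '[{"wx":0,"wy":0,"wz":0,"tx":0,"ty":-0.01,"tz":0.0,"claw":1},{"wx":0,"wy":0,"wz":0,"tx":-0.03,"ty":-0.012,"tz":0,"claw":1},{"wx":0,"wy":0,"wz":0,"tx":-0.07,"ty":-0.012,"tz":0,"claw":0.5},{"wx":0,"wy":0,"wz":0,"tx":-0.11,"ty":-0.012,"tz":0,"claw":0},{"wx":0,"wy":0,"wz":0,"tx":-0.12,"ty":-0.012,"tz":0,"claw":0}]'; python3 st.py
python3 - <<'E'
from fit import *
im=bot.grab_frame('side'); cv2.imwrite('pics/side9.png',im); crop(im,205,145,75,70,9,'pics/s9.png')
im=bot.grab_frame('top'); cv2.imwrite('pics/top9.png',im); crop(im,230,175,45,45,12,'pics/t9.png')
E
```

```text
clock: 11.45
position: [0.4592, 0.1934, 0.2613]
tool_rot: [-1.901, 1.563, 1.157]
force: [-0.1, -0.5, -0.1]
grip_width: 0.043
t 11.45 p [0.4592 0.1934 0.2613] F [-0.1 -0.5 -0.1] w 0.043
xax [ 0.003  0.007 -1.   ] yax [-0.083 -0.996 -0.007] q [-1.2   0.45  0.94  1.95 -0.44  0.96 -1.71]
```

View pics/s9.png

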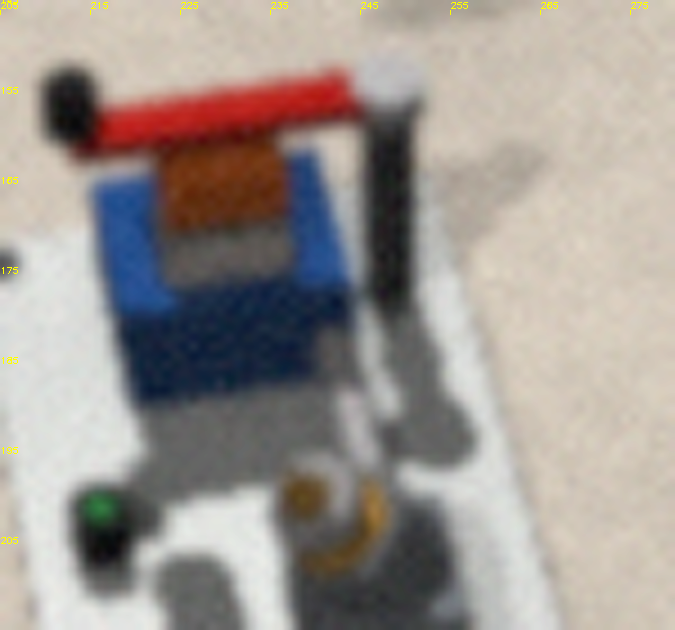

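View pics/t9.png

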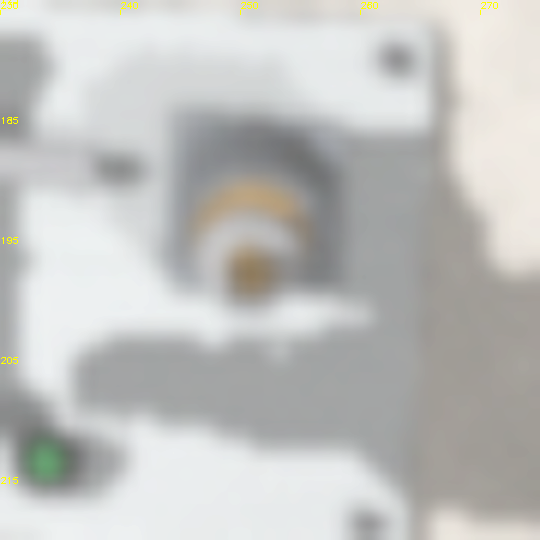

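```bash
cat >> fit.py <<'E'
def tri(obs):
    f=lambda X:np.concatenate([(P2(n,X[None])[0]-p) for n,p in obs])
    s=least_squares(f,[.48,.02,.08]); return s.x,s.fun
E
python3 - <<'E'
from fit import *
x,r=tri([('top',(250.2,197.2)),('side',(238.2,199.6))]); print('brass',x.round(4),r.round(2))
st=np.array([.4896,.0863]);yaw=-.086
c,s=np.cos(yaw),np.sin(yaw);R2=np.array([[c,-s],[s,c]])
print('in station',R2.T@(x[:2]-st),x[2])
# green pin, plate screws for check
print(tri([('top',(230+45/12-.46,175+460/12-.46)),('side',(205+100/9-.44,145+508/9-.44))]))
for a in(250.2,):
  pass
# knob final
x,r=tri([('top',(0,0)),('side',(0,0))])
k=ray('side',205+70/9-.44,145+95/9-.44,.127)[:2]; d=k-[.5504,.1513]; print('knob',k,np.linalg.norm(d),'theta',np.pi-.086-np.arctan2(d[1],d[0]))
E
```

```text
brass [0.4842 0.0169 0.093 ] [-0.02  0.11  0.09 -0.01]
in station [ 0.00059637 -0.06963871] 0.09298459723164962
(array([0.43389171, 0.075847  , 0.03347553]), array([-0.01548212,  0.09237776,  0.0763219 , -0.00625357]))
knob [0.45171384 0.16224361] 0.09929109595781295 theta 0.024441832665927254
```

```bash
cat >> h.py <<'E'
YAW=-.086; TIP=np.array([.4827,.0170,.0955]); 
def Rn(tilt=30,yaw=YAW):
    "tool x = -(axis leaning tilt deg to station front), tool y = -station y"
    a=np.radians(tilt); xs=np.array([np.cos(yaw),np.sin(yaw),0]);z=np.array([0,0,1.])
    x=np.sin(a)*xs-np.cos(a)*z; y=-np.cross(z,xs); return np.c_[x,y,np.cross(x,y)]
ZN=-Rn()[:,0]
E
python3 - <<'E'
from h import *
print(ZN); rel(TIP+.1*ZN+[0,0,.06],Rn())
E
```

```text
[-0.49815214  0.04294701  0.8660254 ]
t_mm [ 15.8 174.1  11.3] w_deg [ 0.09 29.94  0.44]
```

```bash
python3 -m creep '[{"wx":0,"wy":4,"wz":0,"tx":0,"ty":0.04,"tz":0,"claw":0},{"wx":0,"wy":8,"wz":0,"tx":0,"ty":0.08,"tz":0,"claw":0},{"wx":0,"wy":15,"wz":0,"tx":0.01,"ty":0.12,"tz":0.005,"claw":0},{"wx":0,"wy":22,"wz":0.2,"tx":0.016,"ty":0.16,"tz":0.01,"claw":0},{"wx":0,"wy":30,"wz":0.4,"tx":0.016,"ty":0.174,"tz":0.011,"claw":0},{"wx":0,"wy":30,"wz":0.4,"tx":0.016,"ty":0.174,"tz":0.011,"claw":0},{"wx":0,"wy":30,"wz":0.4,"tx":0.016,"ty":0.174,"tz":0.011,"claw":0}]'; python3 st.py; python3 - <<'E'
from h import *
rel(TIP+.1*ZN+[0,0,.06],Rn());rel(TIP+.1*ZN,Rn());
E
```

```text
clock: 12.25
position: [0.4549, 0.0235, 0.2473]
tool_rot: [3.137, 1.06, -0.088]
force: [-0.7, -0.1, 0.2]
grip_width: 0.0854
t 12.25 p [0.4549 0.0235 0.2473] F [-0.7 -0.1  0.2] w 0.0854
xax [ 0.487 -0.043 -0.872] yax [-0.084 -0.996  0.002] q [-1.39  0.16  1.23  2.43 -0.07  0.16 -1.79]
t_mm [-6.1  4.1 21.5] w_deg [ 0.13  0.72 -0.06]
t_mm [46.3  3.9 50.9] w_deg [ 0.13  0.72 -0.06]
```

```bash
python3 - <<'E'
from h import *
rel(TIP+.053*ZN+[0,0,.025],Rn(0)); print(TIP+.053*ZN)
E
```

```text
t_mm [71.5  3.9 38.1] w_deg [  0.11 -29.28  -0.09]
[0.45629794 0.01927619 0.14139935]
```

```bash
python3 -m creep '[{"wx":0,"wy":-8,"wz":0,"tx":0,"ty":0.004,"tz":0,"claw":0},{"wx":0,"wy":-16,"wz":0,"tx":0.02,"ty":0.004,"tz":0.01,"claw":0},{"wx":0,"wy":-24,"wz":0,"tx":0.04,"ty":0.004,"tz":0.02,"claw":0},{"wx":0,"wy":-29.3,"wz":0,"tx":0.06,"ty":0.004,"tz":0.03,"claw":0},{"wx":0,"wy":-29.3,"wz":0,"tx":0.0715,"ty":0.004,"tz":0.038,"claw":0},{"wx":0,"wy":-29.3,"wz":0,"tx":0.0715,"ty":0.004,"tz":0.038,"claw":0}]'; python3 st.py; python3 - <<'E'
from h import *
rel(TIP+.053*ZN+[0,0,.025],Rn(0))
G=np.array([.532,-.17,.0])
rel((.53,-.17,.2),Rdown(.378-np.pi/2))
E
```

```text
clock: 12.85
position: [0.4551, 0.0201, 0.1632]
tool_rot: [-0.011, 1.563, 3.046]
force: [-1.7, -0.6, 0.2]
grip_width: 0.0853
t 12.85 p [0.4551 0.0201 0.1632] F [-1.7 -0.6  0.2] w 0.0853
xax [-0.008  0.001 -1.   ] yax [-0.084 -0.996 -0.   ] q [-0.63  0.46  0.6   2.13 -0.42  0.68 -1.4 ]
t_mm [-3.2  0.7 -1.2] w_deg [0.12 0.45 0.  ]
t_mm [-37.6 183.1 -90.3] w_deg [-26.46   0.44   0.11]
```

```bash
python3 - <<'E'
from fit import *
T=cv2.imread('pics/top0.png');Sd=cv2.imread('pics/side0.png')
d1=ray('top',299.4,170.75,.039);d2=ray('side',291.1,254.1,.039);print('dial',d1,d2)
for n in CAL: print(n,-CAL[n]['R'].T@CAL[n]['t'])
a=np.linspace(0,2*np.pi,40,endpoint=False)
dial=np.c_[.046+.0185*np.cos(a),.0185*np.sin(a),np.full(40,.039)]
stem=box(.024,.024,.040,.090)
dk=lambda lo:(lambda c,h:c.sum(2)/3<lo)
wh=lambda lo:(lambda c,h:c.sum(2)/3>lo)
wt=(285,158,40,40);ws=(260,240,45,45)
for n,im,w in(('top',T,wt),('side',Sd,ws)):
    g=im.mean(2); 
    print(n,[g[int(v),int(u)].round() for u,v in([(307,182),(299,171),(303,188),(313,184),(290,180)] if n=='top' else[(278,258),(291,254),(277,274),(292,272),(270,245)])])
mt=big(mask(T,dk(72),wt));ms=big(mask(Sd,dk(32),ws))
pts=[('top',mt,wt,lambda x:pose(x,stem)),('side',ms,ws,lambda x:pose(x,stem))]
x0=np.array([.5317,-.1704,.378])
for it in(pts,pts[:1],pts[1:]): print(fit(it,x0))
x,_=fit(pts,x0)
cv2.imwrite('pics/fitg.png',np.hstack([cv2.resize(over(mt,wt,'top',T,pose(x,stem),0),(270,270)),over(ms,ws,'side',Sd,pose(x,stem),0)]))if 0 else cv2.imwrite('pics/fitg.png',np.hstack([cv2.copyMakeBorder(over(mt,wt,'top',T,pose(x,stem),0),0,30,0,0,0),over(ms,ws,'side',Sd,pose(x,stem),0)]))
E
```

```text
dial [ 0.57495611 -0.15380747  0.039     ] [ 0.5753536  -0.15158359  0.039     ]
side [ 0.29743856 -0.72234841  1.06082291]
top [0.43536666 0.01389581 1.30334732]
top [np.float64(56.0), np.float64(127.0), np.float64(111.0), np.float64(97.0), np.float64(147.0)]
side [np.float64(14.0), np.float64(102.0), np.float64(38.0), np.float64(65.0), np.float64(132.0)]
(array([ 0.53206477, -0.17183109,  0.53731017]), np.float64(0.9014799549692014))
(array([ 0.53301978, -0.1737302 ,  0.46593867]), np.float64(0.4770904925544101))
(array([ 0.5323944 , -0.17218354, -0.28903889]), np.float64(0.28849131257526234))
```

View pics/fitg.png

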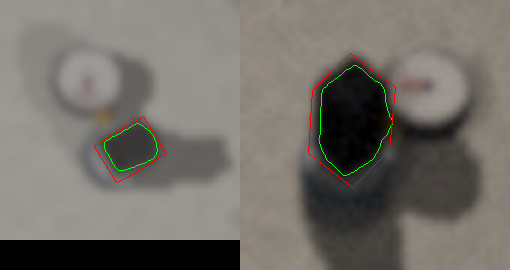

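```bash
cat >> h.py <<'E'
GY=.43; GRIP=np.array([.5322,-.1718,.065])
E
python3 - <<'E'
from h import *
R=Rn(-30,GY); g=GRIP+[0,0,.006]+.002*R[:,0]
print(g, R.round(3).tolist()); rel(g-.08*R[:,0],R); rel(g,R)
E
```

```text
[ 0.53129103 -0.17221687  0.06926795] [[-0.454, 0.417, -0.787], [-0.208, -0.909, -0.361], [-0.866, -0.0, 0.5]]
t_mm [  23.6  165.6 -127.1] w_deg [-28.72 -28.89   7.82]
t_mm [ 93.2 185.2 -92.8] w_deg [-28.72 -28.89   7.82]
```

```bash
python3 -m creep '[{"wx":-4.8,"wy":-4.8,"wz":1.3,"tx":-0.01,"ty":0.028,"tz":-0.02,"claw":0},{"wx":-9.6,"wy":-9.6,"wz":2.6,"tx":-0.02,"ty":0.056,"tz":-0.042,"claw":0},{"wx":-14.4,"wy":-14.4,"wz":3.9,"tx":-0.02,"ty":0.083,"tz":-0.064,"claw":0},{"wx":-19.2,"wy":-19.2,"wz":5.2,"tx":-0.02,"ty":0.11,"tz":-0.085,"claw":0},{"wx":-24,"wy":-24,"wz":6.5,"tx":-0.02,"ty":0.138,"tz":-0.106,"claw":0},{"wx":-28.7,"wy":-28.9,"wz":7.8,"tx":-0.01,"ty":0.1656,"tz":-0.127,"claw":0},{"wx":-28.7,"wy":-28.9,"wz":7.8,"tx":0.012,"ty":0.1656,"tz":-0.127,"claw":0},{"wx":-28.7,"wy":-28.9,"wz":7.8,"tx":0.0236,"ty":0.1656,"tz":-0.127,"claw":0}]'; python3 st.py; python3 - <<'E'
from h import *
im=bot.grab_frame('side'); crop(im,235,215,90,90,7,'pics/s10.png')
im=bot.grab_frame('top'); crop(im,270,140,90,70,7,'pics/t10.png')
R=Rn(-30,GY); g=GRIP+[0,0,.006]+.002*R[:,0]
rel(g,R)
E
```

```text
clock: 13.65
position: [0.5669, -0.1554, 0.1342]
tool_rot: [-0.008, 1.045, -2.719]
force: [0.3, 0.4, -0.4]
grip_width: 0.0856
t 13.65 p [ 0.5669 -0.1554  0.1342] F [ 0.3  0.4 -0.4] w 0.0856
xax [-0.457 -0.206 -0.865] yax [ 0.416 -0.909 -0.004] q [-0.25  0.91  0.53  1.46 -0.12  1.3  -0.89]
t_mm [77.3  1.4  0.5] w_deg [0.07 0.11 0.19]
```

View pics/s10.png

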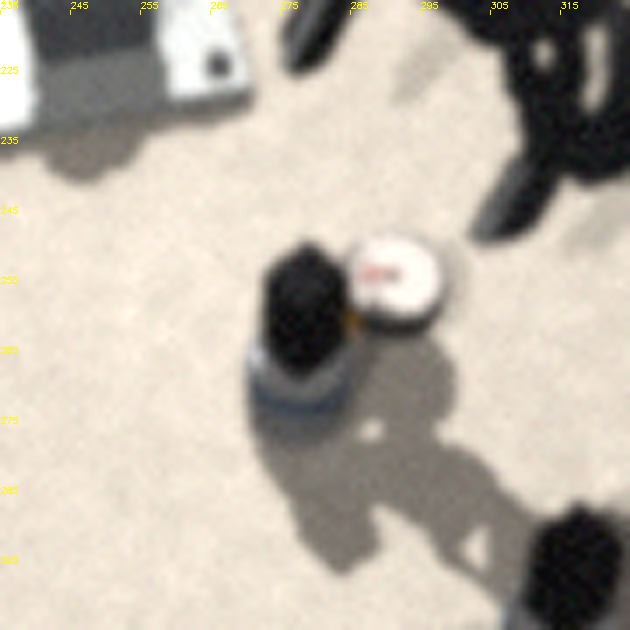

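View pics/t10.png

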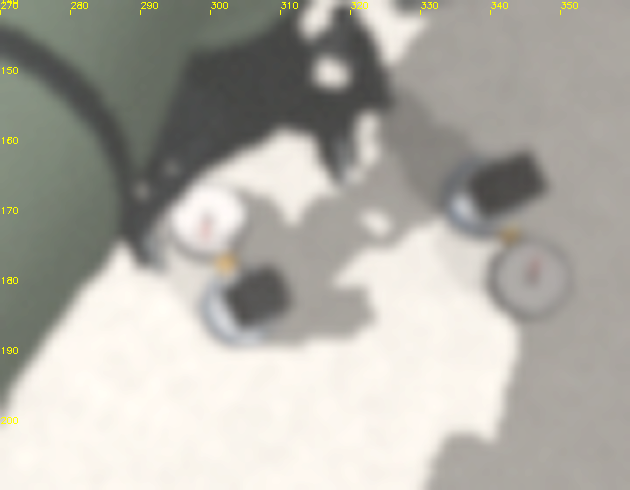

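```bash
python3 -m creep '[{"wx":0,"wy":0,"wz":0,"tx":0.03,"ty":0.001,"tz":0,"claw":0},{"wx":0,"wy":0,"wz":0,"tx":0.055,"ty":0.001,"tz":0,"claw":0},{"wx":0,"wy":0,"wz":0,"tx":0.07,"ty":0.001,"tz":0,"claw":0},{"wx":0,"wy":0,"wz":0,"tx":0.077,"ty":0.001,"tz":0,"claw":0},{"wx":0,"wy":0,"wz":0,"tx":0.077,"ty":0.001,"tz":0,"claw":0}]'; python3 st.py; python3 - <<'E'
from h import *
im=bot.grab_frame('side'); crop(im,235,215,90,90,7,'pics/s11.png')
im=bot.grab_frame('top'); crop(im,270,140,90,70,7,'pics/t11.png')
R=Rn(-30,GY); g=GRIP+[0,0,.006]+.002*R[:,0]
rel(g,R)
E
```

```text
clock: 14.25
position: [0.5315, -0.1712, 0.0695]
tool_rot: [-0.008, 1.046, -2.719]
force: [0.7, -0.5, 0.8]
grip_width: 0.0854
t 14.25 p [ 0.5315 -0.1712  0.0695] F [ 0.7 -0.5  0.8] w 0.0854
xax [-0.457 -0.206 -0.865] yax [ 0.416 -0.909 -0.004] q [-0.23  0.96  0.51  1.58 -0.13  1.13 -0.88]
t_mm [1.5 0.4 0.8] w_deg [0.08 0.02 0.16]
```

View pics/s11.png

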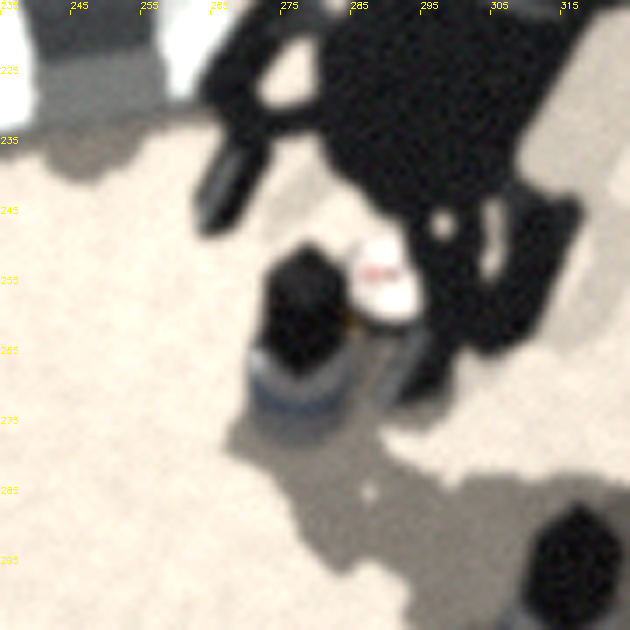

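View pics/t11.png

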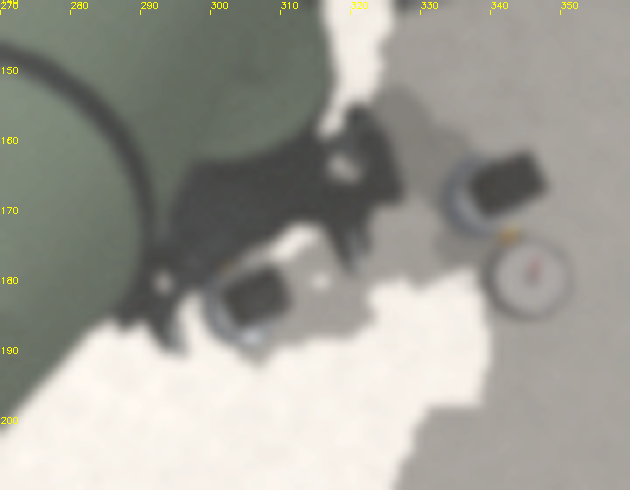

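Both fingers straddle the stem evenly, with the dial clear. I'll close with a firm grip.

```bash
python3 -m creep '[{"wx":0,"wy":0,"wz":0,"tx":0.001,"ty":0.0,"tz":0,"claw":1},{"wx":0,"wy":0,"wz":0,"tx":0.001,"ty":0,"tz":0,"claw":1},{"wx":0,"wy":0,"wz":0,"tx":0.001,"ty":0,"tz":0,"claw":1},{"wx":0,"wy":0,"wz":0,"tx":0.001,"ty":0,"tz":0,"claw":1},{"wx":0,"wy":0,"wz":0,"tx":0.001,"ty":0,"tz":0,"claw":1},{"wx":0,"wy":0,"wz":0,"tx":0.001,"ty":0,"tz":0,"claw":1},{"wx":0,"wy":0,"wz":0,"tx":0.001,"ty":0,"tz":0,"claw":1}]' 90; python3 st.py; python3 - <<'E'
from h import *
im=bot.grab_frame('side'); crop(im,235,215,90,90,7,'pics/s12.png')
E
```

```text
clock: 15.05
position: [0.5321, -0.1714, 0.0695]
tool_rot: [-0.006, 1.047, -2.717]
force: [2.1, 0.6, 5.0]
grip_width: 0.0226
t 15.05 p [ 0.5321 -0.1714  0.0695] F [2.1 0.6 5. ] w 0.0226
xax [-0.456 -0.206 -0.866] yax [ 0.417 -0.909 -0.003] q [-0.23  0.96  0.51  1.58 -0.13  1.13 -0.88]
```

View pics/s12.png

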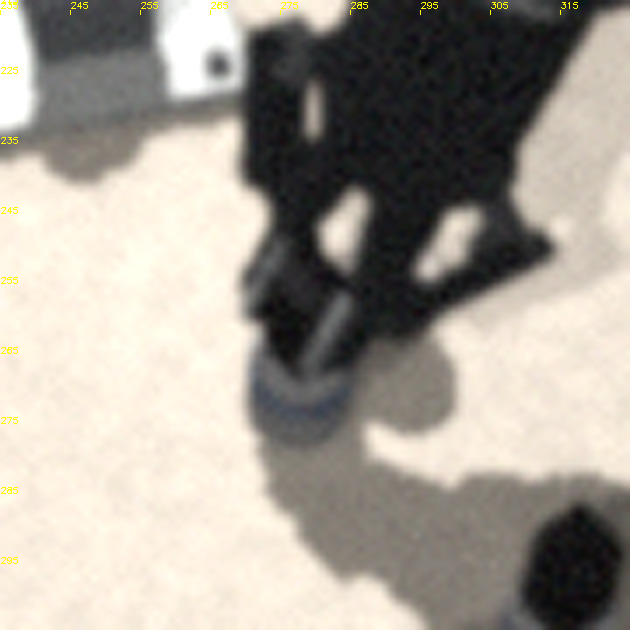

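```bash
python3 - <<'E'
from h import *
p,R0,s=cur()
yaw=np.arctan2(R0[1,1],R0[0,1])+np.pi/2
Rg=Rot.from_euler('z',yaw).as_matrix()
ax=np.array([.5322,-.1718]); yd=R0[:2,1]/np.linalg.norm(R0[:2,1]); ax=ax+yd*(yd@(p[:2]-ax))
m=np.r_[ax,0]
np.savez('grip.npz',tm=R0.T@(m-p),Rtg=R0.T@Rg); print(yaw,ax,(R0.T@(m-p)).round(4))
E
cat >> h.py <<'E'
def gauge_to(mouth,tilt=30):
    "tool pose to put gauge mouth at point, axis leaning tilt, yaw station"
    d=np.load('grip.npz'); a=np.radians(tilt); xs=np.array([np.cos(YAW),np.sin(YAW),0]);z=np.array([0,0,1.])
    gz=-np.sin(a)*xs+np.cos(a)*z; gy=np.cross(z,xs); gx=np.cross(gy,gz); Rg=np.c_[gx,gy,gz]
    R=Rg@d['Rtg'].T; return np.asarray(mouth)-R@d['tm'],R
def gauge_now():
    d=np.load('grip.npz'); p,R,s=cur(); return p+R@d['tm'],R@d['Rtg']
E
python3 -m creep '[{"wx":0,"wy":0,"wz":0,"tx":-0.02,"ty":0.0,"tz":0.0115,"claw":1},{"wx":0,"wy":0,"wz":0,"tx":-0.05,"ty":0,"tz":0.029,"claw":1},{"wx":0,"wy":0,"wz":0,"tx":-0.085,"ty":0,"tz":0.049,"claw":1},{"wx":0,"wy":0,"wz":0,"tx":-0.115,"ty":0,"tz":0.067,"claw":1},{"wx":0,"wy":0,"wz":0,"tx":-0.125,"ty":0,"tz":0.072,"claw":1}]' 90; python3 st.py; python3 - <<'E'
from h import *
print(gauge_now()[0].round(4)); rel(*gauge_to(TIP+.04*ZN))
E
```

```text
0.4298582545579561 [ 0.53205912 -0.1714927 ] [ 0.0602  0.0002 -0.0347]
clock: 15.6
position: [0.5331, -0.1723, 0.2166]
tool_rot: [-0.002, 1.05, -2.714]
force: [-0.1, -0.9, -2.7]
grip_width: 0.0229
t 15.6 p [ 0.5331 -0.1723  0.2166] F [-0.1 -0.9 -2.7] w 0.0229
xax [-0.453 -0.206 -0.868] yax [ 0.416 -0.909 -0.001] q [-0.27  0.77  0.57  1.52 -0.07  1.37 -0.86]
[ 0.5333 -0.1724  0.1471]
t_mm [  30.2 -220.    -0.5] w_deg [28.75 29.2  -7.75]
```

```bash
python3 -m creep '[{"wx":4.8,"wy":4.9,"wz":-1.3,"tx":0.0,"ty":-0.037,"tz":0,"claw":1},{"wx":9.6,"wy":9.8,"wz":-2.6,"tx":0.0,"ty":-0.073,"tz":0,"claw":1},{"wx":14.4,"wy":14.6,"wz":-3.9,"tx":0.005,"ty":-0.11,"tz":0,"claw":1},{"wx":19.2,"wy":19.5,"wz":-5.2,"tx":0.01,"ty":-0.147,"tz":0,"claw":1},{"wx":24,"wy":24.4,"wz":-6.5,"tx":0.02,"ty":-0.183,"tz":0,"claw":1},{"wx":28.75,"wy":29.2,"wz":-7.75,"tx":0.03,"ty":-0.22,"tz":-0.0005,"claw":1},{"wx":28.75,"wy":29.2,"wz":-7.75,"tx":0.03,"ty":-0.22,"tz":-0.0005,"claw":1},{"wx":28.75,"wy":29.2,"wz":-7.75,"tx":0.03,"ty":-0.22,"tz":-0.0005,"claw":1}]' 90; python3 st.py; python3 - <<'E'
from h import *
m,R=gauge_now(); print(m.round(4),R[:,2].round(3)); rel(*gauge_to(TIP+.04*ZN))
im=bot.grab_frame('side'); cv2.imwrite('pics/side13.png',im); crop(im,200,140,90,90,7,'pics/s13.png')
im=bot.grab_frame('top'); cv2.imwrite('pics/top13.png',im); crop(im,220,160,60,60,9,'pics/t13.png')
E
```

```text
clock: 16.4
position: [0.4276, 0.0225, 0.1903]
tool_rot: [-1.162, 1.568, 1.898]
force: [0.8, -0.1, -1.8]
grip_width: 0.0228
t 16.4 p [0.4276 0.0225 0.1903] F [ 0.8 -0.1 -1.8] w 0.0228
xax [-0.001  0.003 -1.   ] yax [-0.082 -0.997 -0.003] q [-0.7   0.36  0.65  2.18 -0.34  0.7  -1.47]
[0.4621 0.0196 0.1301] [-0.497  0.042  0.867]
t_mm [-0.   0.8 -0.7] w_deg [0.13 0.06 0.01]
```

View pics/s13.png

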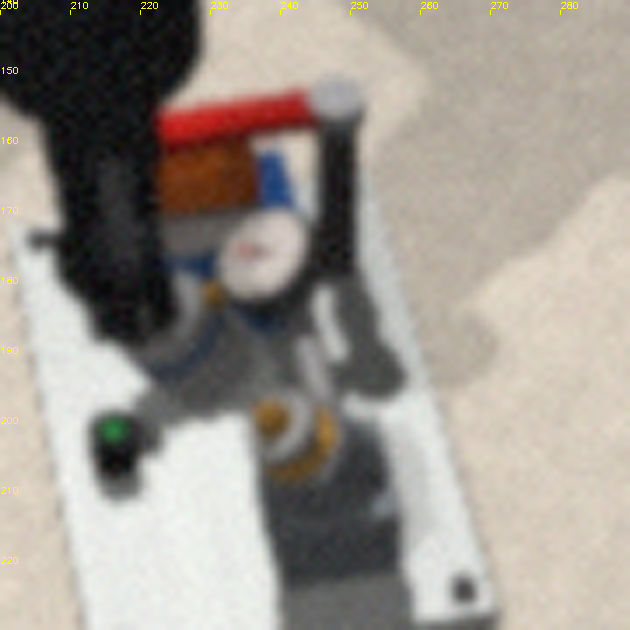

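View pics/t13.png

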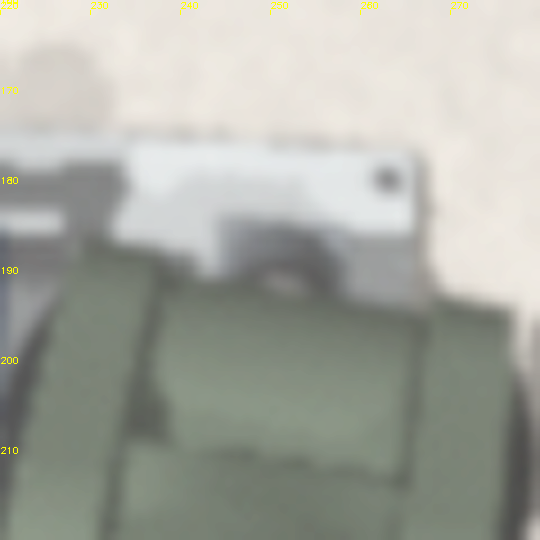

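```bash
python3 - <<'E'
from fit import *
m,R=gauge_now()
f=lambda *a:P2('side',(m+R@np.array(a))[None])[0].round(1)
print('mouth',f(0,0,0),'dialtop',f(.046,0,.039),'tip',P2('side',TIP[None]).round(1),'brassblob',P2('side',(TIP-.003*ZN)[None]).round(1))
a=np.linspace(0,2*np.pi,60)
im=cv2.imread('pics/side13.png'); s=8;u0,v0=205,150
c=cv2.resize(im[v0:v0+70,u0:u0+70],None,fx=s,fy=s,interpolation=cv2.INTER_CUBIC)
def dr(X,col):
    q=((P2('side',X)-[u0,v0]+.5)*s-.5).round().astype(np.int32); cv2.polylines(c,[q],False,col,1)
ring=lambda r,z,x=0:(np.c_[x+r*np.cos(a),r*np.sin(a),0*a+z]@R.T+m)
dr(ring(.019,0),(0,255,0));dr(ring(.019,.04),(0,255,0));dr(ring(.02,.039,.046),(0,0,255));dr(ring(.02,.025,.046),(0,0,255))
N=Rn();Rs=np.c_[np.cross(-N[:,1],ZN),-N[:,1],ZN]
rn=lambda r,z:(np.c_[r*np.cos(a),r*np.sin(a),0*a+z]@Rs.T+TIP)
dr(rn(.004,0),(255,255,0));dr(rn(.0075,-.007),(255,255,0));dr(rn(.015,-.01),(255,0,255));dr(rn(.015,-.02),(255,0,255))
cv2.imwrite('pics/ov13.png',c)
E
```

```text
mouth [230.1 192. ] dialtop [237.3 176.3] tip [[237.7 199.1]] brassblob [[238.3 199.6]]
```

View pics/ov13.png

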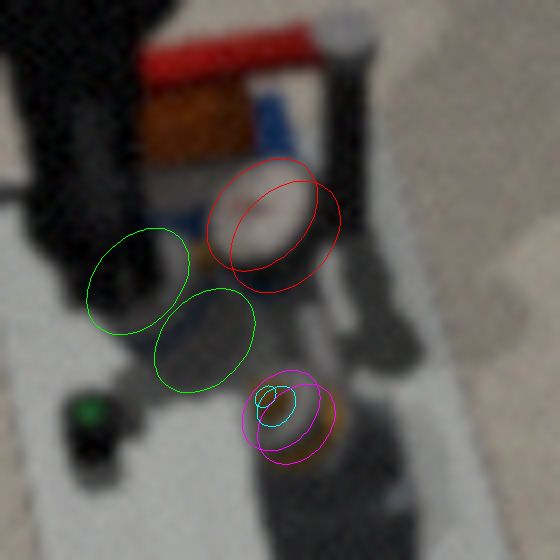

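```bash
python3 - <<'E'
from h import *
for d in(.02,.004,-.004,-.010,-.018): print(d); rel(*gauge_to(TIP+d*ZN))
E
```

```text
0.02
t_mm [17.5 -0.3 -9.3] w_deg [ 0.02  0.01 -0.04]
0.004
t_mm [ 31.3  -0.2 -17.3] w_deg [ 0.02  0.01 -0.04]
-0.004
t_mm [ 38.3  -0.2 -21.3] w_deg [ 0.02  0.01 -0.04]
-0.01
t_mm [ 43.5  -0.2 -24.3] w_deg [ 0.02  0.01 -0.04]
-0.018
t_mm [ 50.4  -0.2 -28.3] w_deg [ 0.02  0.01 -0.04]
```

```bash
python3 -m creep '[{"wx":0,"wy":0,"wz":0,"tx":0.009,"ty":0,"tz":-0.0046,"claw":1},{"wx":0,"wy":0,"wz":0,"tx":0.0175,"ty":0,"tz":-0.0093,"claw":1},{"wx":0,"wy":0,"wz":0,"tx":0.025,"ty":0,"tz":-0.0136,"claw":1},{"wx":0,"wy":0,"wz":0,"tx":0.0313,"ty":0,"tz":-0.0173,"claw":1},{"wx":0,"wy":0,"wz":0,"tx":0.035,"ty":0,"tz":-0.0195,"claw":1},{"wx":0,"wy":0,"wz":0,"tx":0.0383,"ty":0,"tz":-0.0213,"claw":1}]' 100; python3 st.py; python3 - <<'E'
from h import *
N=Rn()
m,R=gauge_now(); print('mouth in nipple', ((m-TIP)@np.c_[np.cross(-N[:,1],ZN),-N[:,1],ZN]*1000).round(1))
im=bot.grab_frame('side'); cv2.imwrite('pics/side14.png',im); crop(im,200,150,70,70,8,'pics/s14.png')
for d in(-.010,-.018): print(d); rel(*gauge_to(TIP+d*ZN))
E
```

```text
clock: 17.1
position: [0.4503, 0.0194, 0.1518]
tool_rot: [-1.234, 1.569, 1.822]
force: [-1.3, 0.0, -1.3]
grip_width: 0.0228
t 17.1 p [0.4503 0.0194 0.1518] F [-1.3  0.  -1.3] w 0.0228
xax [-0.     0.002 -1.   ] yax [-0.085 -0.996 -0.002] q [-0.61  0.47  0.57  2.15 -0.43  0.63 -1.39]
mouth in nipple [-0.1 -0.4 -4.5]
-0.01
t_mm [ 4.5 -0.3 -2.7] w_deg [ 0.01  0.03 -0.05]
-0.018
t_mm [11.5 -0.3 -6.8] w_deg [ 0.01  0.03 -0.05]
```

View pics/s14.png

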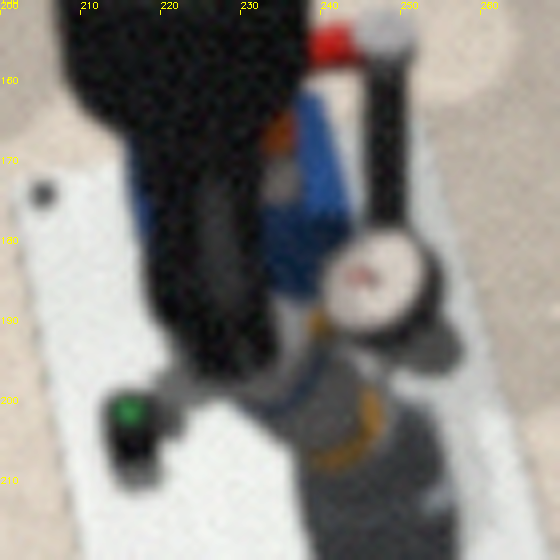

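```bash
python3 -m creep '[{"wx":0,"wy":0,"wz":0,"tx":0.0015,"ty":0,"tz":-0.0009,"claw":1},{"wx":0,"wy":0,"wz":0,"tx":0.003,"ty":0,"tz":-0.0018,"claw":1},{"wx":0,"wy":0,"wz":0,"tx":0.0045,"ty":0,"tz":-0.0026,"claw":1}]' 110; python3 st.py; cat > chk.py <<'E'
from h import *
N=Rn()
m,R=gauge_now(); B=np.c_[np.cross(-N[:,1],ZN),-N[:,1],ZN]; p,_,s=cur()
print('mouth in nipple mm', ((m-TIP)@B*1000).round(1),'F nip',(np.array(s['force'])@B).round(1))
E
python3 chk.py
```

```text
clock: 17.45
position: [0.4528, 0.0193, 0.1473]
tool_rot: [-1.184, 1.569, 1.874]
force: [-5.3, -0.8, 9.8]
grip_width: 0.0224
t 17.45 p [0.4528 0.0193 0.1473] F [-5.3 -0.8  9.8] w 0.0224
xax [-0.001  0.002 -1.   ] yax [-0.084 -0.996 -0.002] q [-0.6   0.48  0.56  2.15 -0.44  0.62 -1.38]
mouth in nipple mm [-0.2 -0.3 -9.6] F nip [ 0.4 -1.2 11.1]
```

```bash
python3 -m creep '[{"wx":0,"wy":0,"wz":0,"tx":0.0014,"ty":0,"tz":-0.0008,"claw":1},{"wx":0,"wy":0,"wz":0,"tx":0.0028,"ty":0,"tz":-0.0016,"claw":1},{"wx":0,"wy":0,"wz":0,"tx":0.0042,"ty":0,"tz":-0.0024,"claw":1}]' 110; python3 chk.py
```

```text
clock: 17.75
position: [0.4551, 0.0191, 0.1434]
tool_rot: [-1.305, 1.568, 1.752]
force: [-2.1, -1.2, 3.7]
grip_width: 0.0225
mouth in nipple mm [ -0.1  -0.3 -14.2] F nip [ 0.1 -1.4  4.3]
```

```bash
python3 -m creep '[{"wx":0,"wy":0,"wz":0,"tx":0.0014,"ty":0,"tz":-0.0008,"claw":1},{"wx":0,"wy":0,"wz":0,"tx":0.0028,"ty":0,"tz":-0.0016,"claw":1},{"wx":0,"wy":0,"wz":0,"tx":0.0037,"ty":0,"tz":-0.0021,"claw":1},{"wx":0,"wy":0,"wz":0,"tx":0.0037,"ty":0,"tz":-0.0021,"claw":1}]' 110; python3 chk.py
```

```text
clock: 18.15
position: [0.4556, 0.019, 0.1417]
tool_rot: [-0.982, 1.564, 2.074]
force: [-37.4, 0.5, 90.5]
grip_width: 0.0227
mouth in nipple mm [ -0.8  -0.2 -15.9] F nip [12.9 -2.7 97.1]
```

```bash
python3 -m creep '[{"wx":0,"wy":0,"wz":0,"tx":-0.0004,"ty":0,"tz":0.0002,"claw":1}]' 110; python3 chk.py; python3 - <<'E'
from h import *
im=bot.grab_frame('side'); cv2.imwrite('pics/side15.png',im); crop(im,200,150,70,70,8,'pics/s15.png')
E
python3 chk.py
```

```text
clock: 18.25
position: [0.4553, 0.019, 0.1431]
tool_rot: [-1.144, 1.563, 1.912]
force: [-2.3, -0.0, 2.9]
grip_width: 0.0228
mouth in nipple mm [ -0.3  -0.1 -14.5] F nip [-0.6 -0.2  3.6]
mouth in nipple mm [ -0.2  -0.2 -14.5] F nip [ 0.  -1.3  5.6]
```

View pics/s15.png

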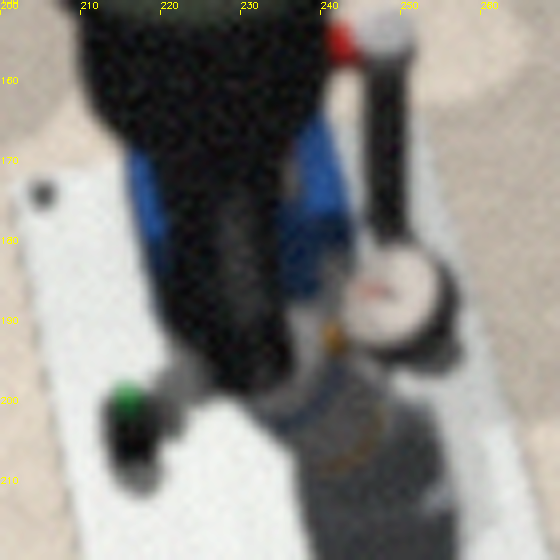

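```bash
python3 -m creep '[{"wx":0,"wy":0,"wz":0,"tx":0.0004,"ty":0,"tz":-0.0002,"claw":1},{"wx":0,"wy":0,"wz":0,"tx":0.0006,"ty":0,"tz":-0.00035,"claw":1},{"wx":0,"wy":0,"wz":0,"tx":0.0006,"ty":0,"tz":-0.00035,"claw":1}]' 110; python3 chk.py
```

```text
clock: 18.6
position: [0.4556, 0.019, 0.1425]
tool_rot: [-1.133, 1.563, 1.923]
force: [-5.1, -0.7, 10.6]
grip_width: 0.0227
mouth in nipple mm [ -0.3  -0.2 -15.2] F nip [ 1.  -1.1 11.6]
```

```bash
python3 -m creep '[{"wx":0,"wy":0,"wz":0,"tx":0.0003,"ty":0,"tz":-0.0002,"claw":1},{"wx":0,"wy":0,"wz":0,"tx":0.0003,"ty":0,"tz":-0.0002,"claw":1},{"wx":0,"wy":0,"wz":0,"tx":0.0003,"ty":0,"tz":-0.0002,"claw":1}]' 110; python3 chk.py;  python3 - <<'E'
from h import *
im=bot.grab_frame('side'); cv2.imwrite('pics/side16.png',im); crop(im,200,150,70,70,8,'pics/s16.png')
a=cv2.imread('pics/side14.png')
for i in(a,cv2.imread('pics/side15.png'),im):
    c=cv2.resize(i[195:208,208:224],None,fx=8,fy=8,interpolation=cv2.INTER_CUBIC).astype(int)
    g=(c[...,1]-np.maximum(c[...,0],c[...,2]))>12
    v,u=np.nonzero(g); print('green',208+u.mean()/8,195+v.mean()/8,g.sum())
E
python3 chk.py
```

```text
clock: 18.9
position: [0.4556, 0.0189, 0.1424]
tool_rot: [-1.1, 1.563, 1.955]
force: [-7.8, -0.6, 18.5]
grip_width: 0.0227
mouth in nipple mm [ -0.4  -0.1 -15.2] F nip [ 2.6 -1.3 19.8]
green 216.11620185922976 201.32752324037185 753
green 215.95569444444445 199.64625 900
green 215.93014329580348 199.64982088024564 977
mouth in nipple mm [ -0.4  -0.2 -15.2] F nip [ 2.3 -0.9 20.3]
```

View pics/s16.png

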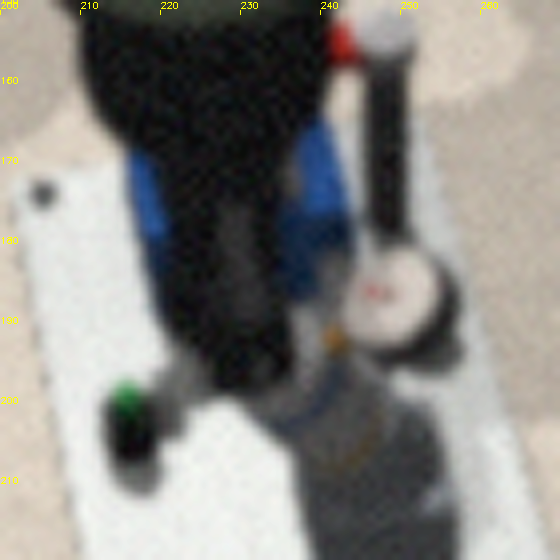

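```bash
python3 - <<'E'
from fit import *
print(P2('side',np.array([[.4339,.0758,.0335],[.4339,.0758,.0435]])).round(2))
for f in('side13','side14','side15','side16'):
    i=cv2.imread(f'pics/{f}.png').astype(float)
    g=np.clip(i[...,1]-np.maximum(i[...,0],i[...,2]),0,None)[194:208,212:221]
    print(f,g.sum(1).round().astype(int).tolist())
E
python3 - <<'E'
from fit import *
m,R=gauge_now()
im=cv2.imread('pics/side16.png'); s=8;u0,v0=205,150
c=cv2.resize(im[v0:v0+70,u0:u0+70],None,fx=s,fy=s,interpolation=cv2.INTER_CUBIC); a=np.linspace(0,2*np.pi,60)
def dr(X,col):
    q=((P2('side',X)-[u0,v0]+.5)*s-.5).round().astype(np.int32); cv2.polylines(c,[q],False,col,1)
ring=lambda r,z,x=0:(np.c_[x+r*np.cos(a),r*np.sin(a),0*a+z]@R.T+m)
dr(ring(.019,0),(0,255,0));dr(ring(.019,.04),(0,255,0));dr(ring(.02,.039,.046),(0,0,255));dr(ring(.02,.025,.046),(0,0,255))
cv2.imwrite('pics/ov16.png',cv2.convertScaleAbs(c,alpha=1.4))
E
```

```text
[[215.75 201.  ]
 [215.54 198.79]]
side13 [9, 16, 7, 5, 10, 38, 107, 135, 87, 23, 2, 3, 7, 7]
side14 [10, 6, 12, 8, 10, 29, 103, 131, 91, 20, 2, 2, 3, 8]
side15 [14, 10, 17, 45, 93, 126, 103, 62, 29, 13, 0, 5, 3, 5]
side16 [21, 10, 16, 56, 98, 129, 94, 59, 29, 11, 8, 6, 2, 2]
```

View pics/ov16.png

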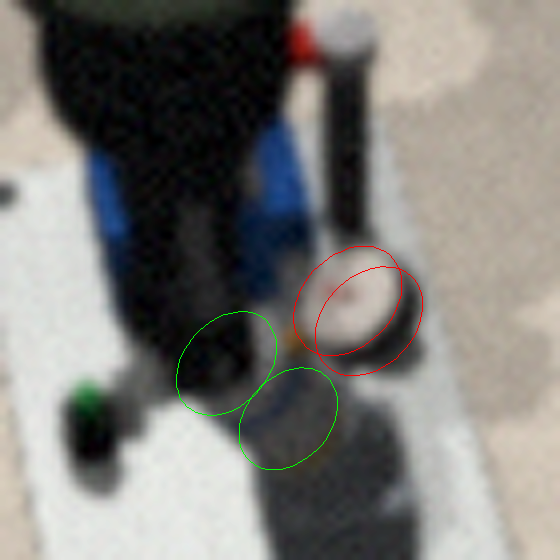

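```bash
python3 chk.py; python3 -c "
from h import *
a=cv2.imread('pics/top16.png') if 0 else bot.grab_frame('top'); cv2.imwrite('pics/top17.png',a)"; python3 st.py
```

```text
mouth in nipple mm [ -0.4  -0.2 -15.2] F nip [ 2.3 -0.9 20.3]
t 19.0 p [0.4556 0.019  0.1424] F [-8.5 -0.3 17.7] w 0.0229
xax [-0.003  0.008 -1.   ] yax [-0.086 -0.996 -0.007] q [-0.58  0.49  0.55  2.15 -0.45  0.62 -1.37]
```

View pics/top17.png

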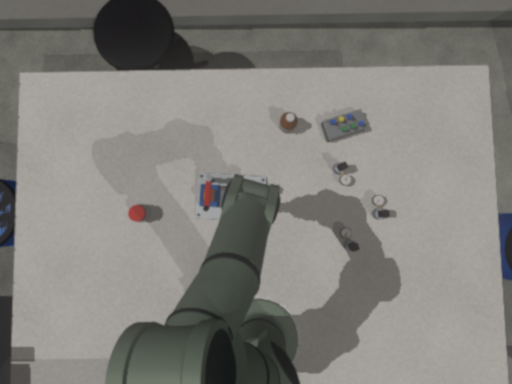

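View pics/side16.png

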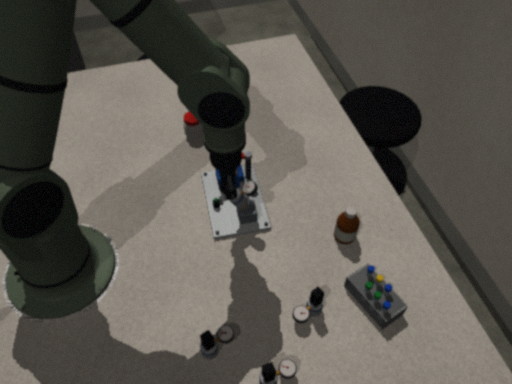

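The red lever lies over the cartridge at top (209,195). The bottle (289,121), rack (345,125) and jar (137,213) are at the same pixels as at the start. The green pin is fully up and the force is steady, so I'm handing in.

```bash
python3 -c "
from workcell import bot
print(bot.job_done())"; python3 chk.py
```

```text
the job is handed in; nothing more can be done
None
the job is handed in; nothing more can be done
```

The cartridge is home in the pocket, the red lever is shut over it, and I handed in at 19.0 s with the gauge still held on the nipple and the collar down. The interface gave no verdict, so this rests on my own checks.

**Cartridge:** it bottomed out in the pocket, with about 45 N of vertical contact force. The later picture shows it standing about 45 mm above the block, as it should.

**Lever:** I pushed it to its end stop. The knob measured about 0.02 rad from shut, against a limit of 0.12.

**Gauge:** I took the leftmost gauge, gripped 30° off its axis because the arm could not reach the nipple fully tilted. It is held with about 110 N.
- **Collar:** the green pin rose about 2.2 px, which is roughly its full 10 mm, so the collar is at its stop.
- **Push:** the force along the nipple is steady at about 20 N, with about 2 N sideways.
- **Squareness:** the tool axis was within about 0.01 rad of target, assuming the gauge did not turn in the grip.

**Bystanders:** the bottle, rack and jar are at the same pixels as at the start.

Two things did not go as planned:
- **Force spike:** I overran the collar's stop once and the tool briefly saw about 97 N, under the 120 N wrist limit. I backed off and pressed again gently.
- **Depth reading:** my estimate put the mouth 15.2 mm below the tip at the stop, where 18 mm was expected. I put this down to a 2–3 mm error in my tip position or a little slip in the grip, because the pin rise and the hard stop both point to full travel.

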